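# Seat the reference plug in the reader's read well with sprung tongs

## Robot

A 6-joint arm with a two-finger parallel gripper is mounted at the origin on a cart in front of the work surface, level with it; the furniture and walls round the work are solid. World frame = base frame: x ahead of the robot, y to its left, z up, the work surface at z = 0. Lengths are in m, angles in rad, forces in N, time in s.
With the tool pointing down it reaches from about 0.35 to 0.85 m from the base axis. Payload 8.1 kg.
Tool frame: the origin (TCP) lies midway between the tips of the shut fingers; the grasp point (between the pads) lies 19 mm behind it (robot.tcp_to_grasp is the distance from the TCP to the grasp point, in m); z points along the fingers, y is the direction in which the jaws open and shut (so a half turn about z gives the same grasp; the last joint's range is limited). The gripper opens to 93 mm and grips with 3 to 60 N. Pads are 15 mm wide; open, the fingers measure 128 mm over their backs; the gripper's body (75 mm by 188 mm) begins 65 mm behind the grasp point.
Start: joints at [-1.345, 0.13, 1.488, -0, 1.523, -0.085], TCP at [0.184, -0.571, 0.219] pointing down, gripper open.
Joint ranges: [-2.96, 2.96], [-0.89, 2.26], [0.02, 2.5], [-1.34, 4.48], [0, 2.73], [-2.66, 2.66]. Speed limits (rad/s): [2.39, 2.39, 2.79, 3.14, 3.14, 3.14].

## Interface

Orientations are given as a rotation vector (axis times angle).
In Python, from plant import robot gives the robot as it stands.
- The arm moves only by the tool send_rows, never from a script. Its argument "series" is a list of rows, each an object of numbers: "wx", "wy", "wz": the turn, a rotation vector about the world's x, y, z in rad; "dx", "dy", "dz": the shift along the world's x, y, z in cm; "fingers": the closure in counts, from 0 (fully open) to 255 (shut). In form: [{"wx": .., "wy": .., "wz": .., "dx": .., "dy": .., "dz": .., "fingers": ..}, ...]. A call has 1 to 20 rows; each row shifts and turns the pose as measured when the row begins; what a row does not reach is not made up. A row lasts 1/12 s, in which the tool goes at most 41.7 mm and 7.16 degrees, less where a joint would pass 70% of its speed; a pose out of reach is approached as far as the arm can. A call is refused whole if a number of a shift passes 4.17 or a number of a turn 0.125, either way. A call with a gripper value outside its range is refused whole. The fingers move at their own pace and stop on an object; "newtons" is the grip in N (left out, the last holds). Time passes only in rows, so rows that do not move let the fingers close. It gives the time, the measured TCP pose, the force and the opening at its end, in the units of the state.
- robot.read_state(): the state, without advancing time (a new reading comes with each control period).
- robot.read_camera(name): name is "scene" or "top"; returns the picture (384x512x3 uint8, red, green, blue); there is no depth.
- robot.camera_info(name): a dict with "intrinsics" (3x3 intrinsics, pixels), "k1" (the pictures are not rectified: a ray, as slopes to the right and down, at radius r is drawn at 1 + k1 r^2 times it, then the intrinsics apply), "extrinsics" (4x4, takes a point from world to camera coordinates). Camera axes: x right, y up, looking along -z (the intrinsics and any distortion apply to the point x, -y, -z); pixel columns grow to the right and rows downward; lengths in m; the calibration is good to about 2 mm. A picture is of the moment at which its call begins. camera_info takes no time and is no camera call.
- robot.close_job(): hands the job in, once; it reports no verdict.
The state is a dict: "t": time; "q": joint angles; "dq": joint speeds; "joint_torque": joint torques, N m; "tool_pos": TCP position; "orientation": TCP orientation; "force": force on the tool from outside, world axes, zero at the start; "wrist_torque": the same for the moment, N m; "opening": finger opening in m.
Only numpy, scipy, OpenCV 4.12 (cv2) and the standard library are available. Lean on these libraries where they do the work, as an engineer would, in place of code of your own. Each camera call takes 0.05 s, during which the arm holds its last target.

## Task

The reader has to be checked before the next test: with the sprung tongs from the stand, lift the white reference plug out of the grey-ringed park well and push it fully home in the blue-ringed read well, past its spring catch onto the window at the bottom. How deep that window lies is not known, so feel for it and press gently: enough to click in, never hard on the glass or the reader. Stand the tongs back upright in their slot, touch the plug with nothing but the tongs, and leave the bottle, beaker and dish where they are.

Things in the scene. Friction and masses are not known exactly. Their poses are not given: they have to be found in the camera images.
- reader: Bench-top reader, fixed: off-white shell 140 (x) x 158 (y) x 96 mm, dark display on its front (-x). Its aluminium core, 62 x 112 mm, stands proud, flat top 100 mm above the bench. Two round wells, 34 mm wide, go straight down into the core, side by side along the reader's y axis, 52 mm between centres. Origin: centre of the underside, z up.
- park_mouth (a point): Centre of the mouth of the park well (dark grey ring), on the reader's +y side, in the top face of the core, 100 mm above the bench. 34 mm wide, 76 mm deep; 54 mm down, three weak, rounded spring catches stand 3.5 mm out of its wall and hold the foot of the plug: pulling it free takes about 3 to 6 N.
- read_mouth (a point): Centre of the mouth of the read well (blue ring), on the reader's -y side, in the top face. 34 mm wide; its floor, a glass window, lies 60 to 88 mm down, set differently on each reader and not measured. Three spring catches in the wall 22 mm above the floor: a plug let go rests on them 25 mm too high; 6 to 10 N pushes its foot past, and in the last 4 mm they snap over it.
- plug: White-coated aluminium reference plug, 48 mm tall, 80 g, loose, upright in the park well. From its underside up: foot 0 to 17 mm (31 mm wide, tapering to 26 mm over its lowest 3 mm), body 22 mm wide to 32 mm, orange stem 12 mm wide to its flat top at 48 mm; the tongs hold the stem. Origin: centre of the underside, z towards the stem.
- tongs: Sprung tongs, 140 mm long, 60 g, upright in the stand, tips down: two arms hinged at the head, 134 mm above the tips, about the tongs' x axis. Blue finger grips, 18 mm wide (x), lie 66 to 102 mm above the tips on the +y and -y sides, about 37 mm over both when open, 30 mm when shut on the stem. Origin: between the tips (arms open), z up. The frame is the +y arm's and leans with it.
- jaw_fixed (a point): Middle of the inner face of the jaw on the tongs' +y arm, 8 mm above its tip. Jaws are 8 mm wide (x), 4 mm thick (y). The stem is gripped midway between jaw_fixed and jaw_moving. 14 mm above the tips, stop lugs reach 5 mm inward from both jaws: they land on the flat top of the stem (6 mm above these points) with the jaws round it, 20 mm apart or less, and push it down.
- jaw_moving (a point): Middle of the inner face of the jaw on the tongs' -y arm, 8 mm above its tip. Squeezing the grips 1 mm closer, pads at 84 mm above the tips, brings the jaws 2.5 mm closer.
- tongs_arm (a joint): Squeeze angle, rad: 0 = open (jaws 28 mm apart, 36 mm over the outsides, too wide for a well), 0.07 = 19 mm apart (27 mm outside: fits a well and the stem), 0.128 = 12 mm, on the stem, 0.145 = stop. The spring takes about 3 N on the grips at 0, 5 N at 0.07, 6 N at 0.128; of any force beyond that 0.4 reaches the jaws: 25 to 35 N on the grips holds the plug firmly.
- stand: Stand for the tongs, fixed: dark grey block 44 (x) x 74 (y) x 60 mm on a steel foot 62 x 88 mm. An upright slot in its top, 14 mm (x) by 42 mm (y), 54 mm deep (floor 6 mm above the bench); the tongs stand in it on their tips, y axis along the slot. Origin: centre of the underside, z up.
- amber_bottle: Brown reagent bottle with a black cap, 54 mm wide, 108 mm tall, loose, behind the reader. Origin: centre of the underside. Leave it.
- glass_beaker: Small glass beaker, 55 mm wide, 68 mm tall, loose, behind the reader. Origin: centre of the underside. Leave it.
- petri: Closed petri dish, 62 mm wide, 13 mm tall, loose, to the right of the stand. Origin: centre of the underside. Leave it.

How it is judged:
By the outcome, as a careful person would: the job done as asked, in the order asked, and still so for the second after the job is handed in, with the robot touching nothing.
It also fails if it takes over 62 s, if anything falls off the work surface, if the arm or the gripper's body presses on something with over 40 N, if the wrist force passes 120 N, or if a joint passes its speed limit or range.

## Working session

There is one attempt and no reset: what is moved stays moved. The work goes in short steps, Python scripts to look and compute and a tool call to move; the robot and the scene stay as the last step left them, time stands still between calls to the robot, and variables do not carry over. Pictures are saved under pics/ and viewed, and the job is handed in when it is done.

Besides the shell and the picture viewer there is one more tool, called as a command line: name --argument value ..., lists and objects as JSON in quotes. send_rows: Moves the arm, as the interface text tells. Its arguments: {"type":"object","properties":{"series":{"type":"array","items":{"type":"object","properties":{"wx":{"type":"number"},"wy":{"type":"number"},"wz":{"type":"number"},"dx":{"type":"number"},"dy":{"type":"number"},"dz":{"type":"number"},"fingers":{"type":"number"}}}},"newtons":{"type":"number"}},"required":["series"]}

```bash
ls; mkdir -p pics; python3 - <<'E'
from plant import robot
import cv2
print(robot.read_state())
for n in ("scene","top"):
    im=robot.read_camera(n); cv2.imwrite(f"pics/{n}0.png",im[:,:,::-1])
    print(n,robot.camera_info(n))
E
```

```text
pics
{'t': 0.0, 'q': array([-1.34538541e+00,  1.31128430e-01,  1.48927518e+00,  2.03068411e-05,
        1.52300638e+00, -8.54269873e-02]), 'dq': array([-5.36678260e-04, -1.41646116e-03, -8.81388035e-04,  8.98162356e-05,
        6.28282594e-04, -2.32944872e-04]), 'joint_torque': array([-1.57786915e-03, -5.59838784e+01, -4.91765606e+01,  7.61963823e-02,
        3.51339590e-02, -1.29298564e-04]), 'tool_pos': array([ 0.1833994 , -0.57068559,  0.21760926]), 'orientation': array([-3.10193410e+00, -4.86017364e-01,  1.67761200e-04]), 'force': array([0.61932823, 0.50418851, 0.54652617]), 'wrist_torque': array([ 0.01995816, -0.04631049, -0.03988906]), 'opening': 0.09268633844509026}
scene {'intrinsics': array([[472.98742908,   0.        , 262.19927718],
       [  0.        , 472.98742908, 192.27390332],
       [  0.        ,   0.        ,   1.        ]]), 'k1': -0.143647261374253, 'extrinsics': array([[-0.69329223, -0.7205304 , -0.01348427,  0.37254131],
       [ 0.52806087, -0.5206536 ,  0.67087372, -0.36782808],
       [-0.49040554,  0.45799102,  0.741449  , -1.06818092],
       [ 0.        ,  0.        ,  0.        ,  1.        ]])}
top {'intrinsics': array([[439.16482925,   0.        , 256.1488319 ],
       [  0.        , 439.16482925, 192.22670568],
       [  0.        ,   0.        ,   1.        ]]), 'k1': -0.029623937876616147, 'extrinsics': array([[ 0.00417348, -0.999779  ,  0.02060414, -0.00970858],
       [ 0.99692176,  0.00577294,  0.07818996, -0.57086586],
       [-0.07829163,  0.0202144 ,  0.99672554, -1.00104722],
       [ 0.        ,  0.        ,  0.        ,  1.        ]])}
```

View pics/scene0.png

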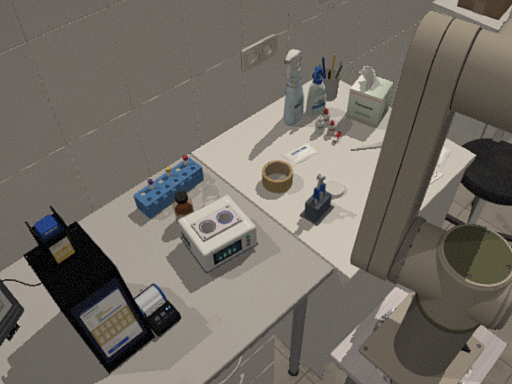

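View pics/top0.png

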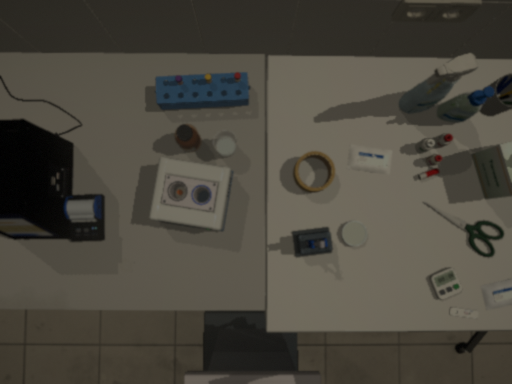

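```bash
cat > h.py <<'E'
import numpy as np, cv2
from plant import robot
def cam(n):
    c=robot.camera_info(n); return c["intrinsics"],c["k1"],c["extrinsics"]
def proj(n,P):
    K,k1,E=cam(n); P=np.atleast_2d(P); p=P@E[:3,:3].T+E[:3,3]
    s=np.c_[p[:,0]/-p[:,2],-p[:,1]/-p[:,2]]; r2=(s**2).sum(1,keepdims=True)
    s=s*(1+k1*r2); return s@np.diag([K[0,0],K[1,1]])+K[:2,2]
def ray(n,uv):
    K,k1,E=cam(n); d=cv2.undistortPoints(np.array([[uv]],float),K,np.array([k1,0,0,0.]))[0,0]
    v=E[:3,:3].T@np.array([d[0],-d[1],-1]); o=-E[:3,:3].T@E[:3,3]; return o,v/np.linalg.norm(v)
def atz(n,uv,z):
    o,v=ray(n,uv); return o+v*(z-o[2])/v[2]
def tri(uvs,uvt):
    o1,d1=ray("scene",uvs);o2,d2=ray("top",uvt)
    A=np.c_[d1,-d2]; t=np.linalg.lstsq(A,o2-o1,rcond=None)[0]
    a,b=o1+t[0]*d1,o2+t[1]*d2; return (a+b)/2,np.linalg.norm(a-b)
def crop(im,x0,y0,x1,y1,s,fn,marks=()):
    c=cv2.resize(im[y0:y1,x0:x1],None,fx=s,fy=s,interpolation=cv2.INTER_CUBIC)
    for (u,v) in marks: cv2.circle(c,(int((u-x0+.5)*s),int((v-y0+.5)*s)),2,(255,0,255),-1)
    cv2.imwrite(fn,c[:,:,::-1])
E
python3 - <<'E'
from h import *
s=cv2.imread("pics/scene0.png")[:,:,::-1];t=cv2.imread("pics/top0.png")[:,:,::-1]
crop(s,170,160,350,280,4.4,"pics/s0z.png")
crop(t,140,120,380,270,3.3,"pics/t0z.png")
crop(t,285,215,345,265,10,"pics/t0st.png")
crop(s,290,165,350,225,9.9,"pics/s0st.png")
E
```

```text
(no output)
```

View pics/s0z.png

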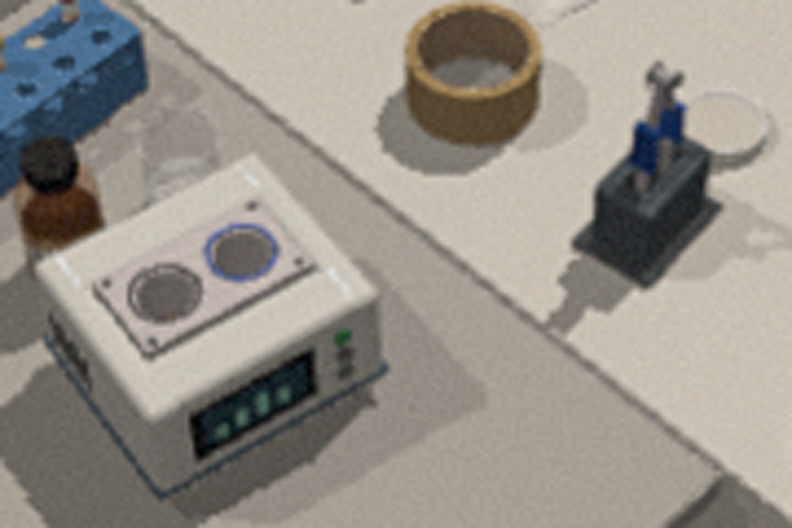

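View pics/t0z.png

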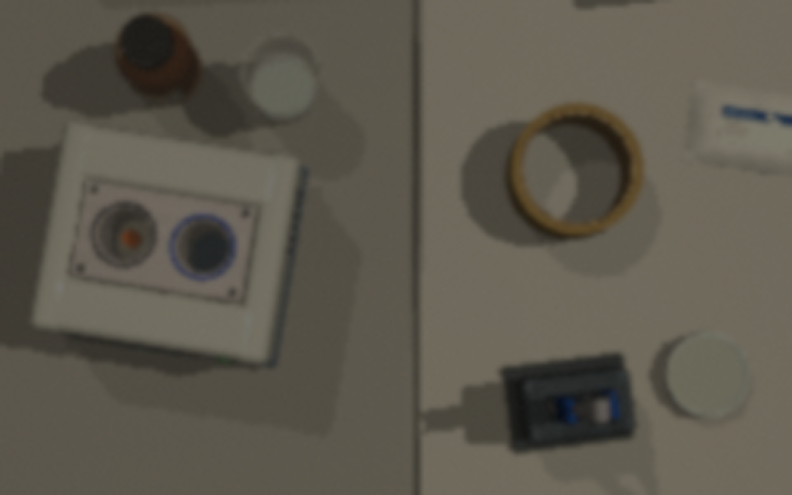

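View pics/t0st.png

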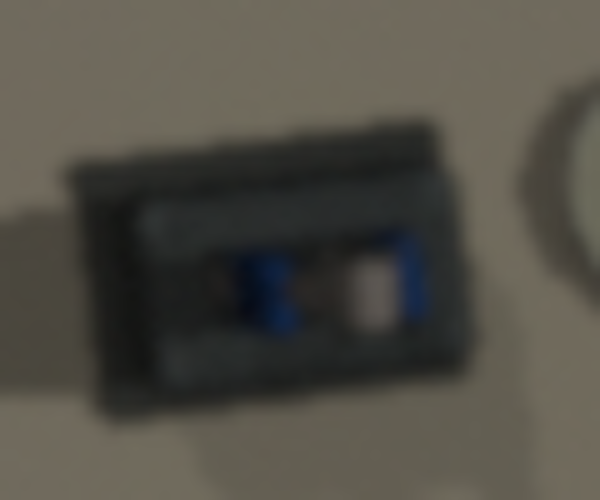

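View pics/s0st.png

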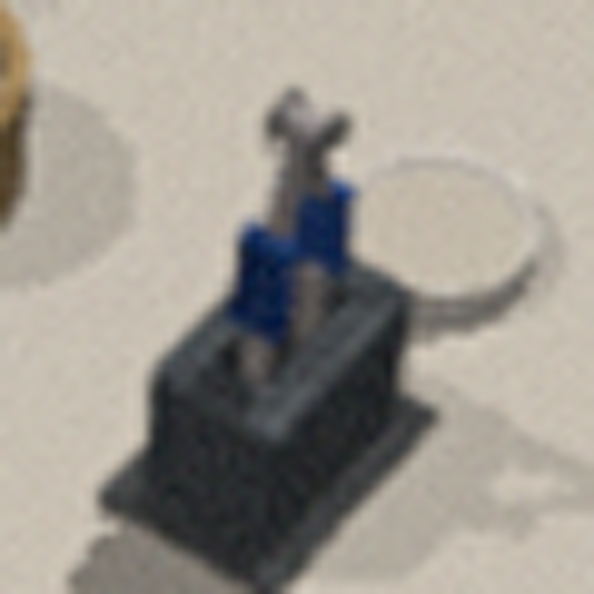

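```bash
python3 - <<'E'
from h import *
s=cv2.imread("pics/scene0.png").astype(float)[:,:,::-1];t=cv2.imread("pics/top0.png").astype(float)[:,:,::-1]
for n in("scene","top"):
    K,k,E=cam(n); print(n,"cam at",-E[:3,:3].T@E[:3,3])
for n,im,box in(("scene",s,(210,205,240,230)),("top",t,(188,180,216,208))):
    x0,y0,x1,y1=box
    sat=im[...,2]-0.5*(im[...,0]+im[...,1])
    vs,us=np.nonzero(sat[y0:y1,x0:x1]>20*(1 if n=="scene" else .7)); us=us+x0;vs=vs+y0
    P=np.array([atz(n,(u,v),.1) for u,v in zip(us,vs)])
    w=sat[vs,us]
    from scipy.optimize import least_squares
    f=least_squares(lambda p:np.hypot(P[:,0]-p[0],P[:,1]-p[1])-p[2],[*P[:,:2].mean(0),.018],loss="soft_l1",f_scale=.001)
    print(n,len(us),f.x, np.sqrt(np.mean(f.fun**2)))
# core corners
def z2(n,x0,y0,sc,p): return (p[0]/sc-.5+x0,p[1]/sc-.5+y0)
print("top core corners")
for p in[(87,178),(260,207),(245,303),(70,273)]: print(atz("top",z2("t",140,120,3.3,p),.1))
print("top park ring", atz("top",z2("t",140,120,3.3,(124,235)),.1),"read",atz("top",z2("t",140,120,3.3,(203,247)),.1))
print("scene park ring", atz("scene",z2("s",170,160,4.4,(165,293)),.1),"read",atz("scene",z2("s",170,160,4.4,(241,252)),.1))
print("scene core corners")
for p in[(95,287),(150,355),(318,266),(255,205)]: print(atz("scene",z2("s",170,160,4.4,p),.1))
print("stand top")
for p in[(138,190),(450,168),(468,368),(160,390)]: print(atz("top",z2("t",285,215,10,p),.06))
print("stand scene")
for p in[(155,370),(270,445),(412,290),(300,230)]: print(atz("scene",z2("s",290,165,9.9,p),.06))
print("foot scene")
for p in[(98,500),(262,594),(437,415)]: print(atz("scene",z2("s",290,165,9.9,p),.003))
E
```

```text
scene cam at [-0.07132624  0.5661336   1.04379132]
top cam at [0.4907755  0.01382471 1.04260535]
scene 51 [0.55998176 0.11147926 0.01998538] 0.0011255333509106202
top 12 [0.55949378 0.11346885 0.02015674] 0.00040916259807574813
top core corners
[0.60428712 0.18941761 0.1       ]
[0.58594774 0.07636386 0.1       ]
[0.52326027 0.08541191 0.1       ]
[0.54213467 0.1991788  0.1       ]
top park ring [0.56709566 0.16460899 0.1       ] read [0.55955852 0.11314077 0.1       ]
scene park ring [0.56788927 0.16327016 0.1       ] read [0.5601926  0.11182433 0.1       ]
scene core corners
[0.59981856 0.18967356 0.1       ]
[0.53952397 0.19766443 0.1       ]
[0.5207732  0.08664308 0.1       ]
[0.58173899 0.082125   0.1       ]
stand top
[ 0.47601848 -0.1006715   0.06      ]
[ 0.48114547 -0.17075542  0.06      ]
[ 0.43665786 -0.17444653  0.06      ]
[ 0.43165481 -0.10546535  0.06      ]
stand scene
[ 0.4706184  -0.10107807  0.06      ]
[ 0.42995004 -0.10349712  0.06      ]
[ 0.43981606 -0.17492497  0.06      ]
[ 0.47739693 -0.16965629  0.06      ]
foot scene
[ 0.47997598 -0.09165745  0.003     ]
[ 0.42389732 -0.09957779  0.003     ]
[ 0.43226143 -0.18563931  0.003     ]
```

```bash
cat >> h.py <<'E'
def rz(a): return np.array([[np.cos(a),-np.sin(a),0],[np.sin(a),np.cos(a),0],[0,0,1]])
def draw(im,n,x0,y0,x1,y1,s,fn,segs):
    c=cv2.resize(im[y0:y1,x0:x1],None,fx=s,fy=s,interpolation=cv2.INTER_CUBIC)
    c=np.clip(c.astype(float)*(1.7 if n=="top" else 1.1),0,255).astype(np.uint8).copy()
    for a,b,col in segs:
        p=(proj(n,[a,b])-[x0,y0]+.5)*s
        cv2.line(c,tuple(int(v) for v in p[0]),tuple(int(v) for v in p[1]),col,1,cv2.LINE_AA)
    cv2.imwrite(fn,c[:,:,::-1])
def box(c,R,lo,hi,col):
    import itertools
    V=[np.array([ (lo,hi)[i][0],(lo,hi)[j][1],(lo,hi)[k][2]]) for i,j,k in itertools.product((0,1),repeat=3)]
    return [(c+R@V[a],c+R@V[b],col) for a in range(8) for b in range(a+1,8) if bin(a^b).count("1")==1]
def circ(c,r,col,m=32):
    a=np.linspace(0,2*np.pi,m+1); P=[np.array(c)+[r*np.cos(t),r*np.sin(t),0] for t in a]
    return [(P[i],P[i+1],col) for i in range(m)]
STAND=np.array([.4554,-.1376,0]);SY=.09
PARK=np.array([.5675,.1640,.1]);READ=np.array([.5598,.1125,.1]);RY=-.15
E
cat > ov.py <<'E'
from h import *
s=cv2.imread("pics/scene0.png")[:,:,::-1];t=cv2.imread("pics/top0.png")[:,:,::-1]
R=rz(SY)
seg=box(STAND,R,(-.022,-.037,.0),(.022,.037,.06),(255,255,0))+box(STAND,R,(-.007,-.021,.06),(.007,.021,.06),(0,255,255))
T=STAND+[0,0,.006]
for sg in(1,-1):
    seg+=box(T,R,(-.009,sg*.0185-.0001,.066),(.009,sg*.0185,.102),(255,0,0))
seg+=[(T+[0,0,.06],T+[0,0,.14],(0,255,0))]
draw(t,"top",285,215,345,265,10,"pics/t_ov.png",seg)
draw(s,"scene",290,165,350,225,9.9,"pics/s_ov.png",seg)
E
python3 ov.py
```

```text
(no output)
```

View pics/t_ov.png

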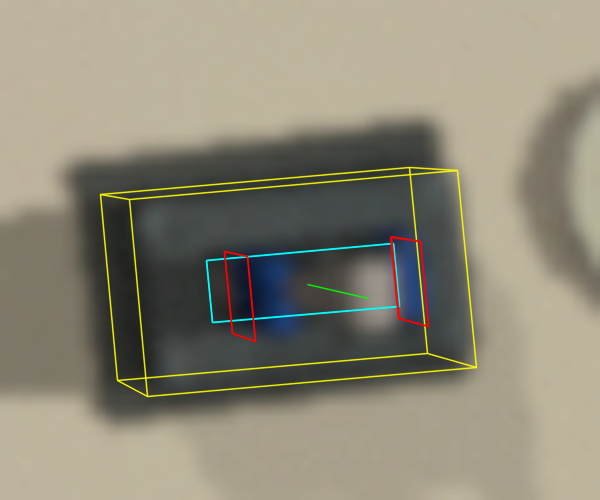

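View pics/s_ov.png

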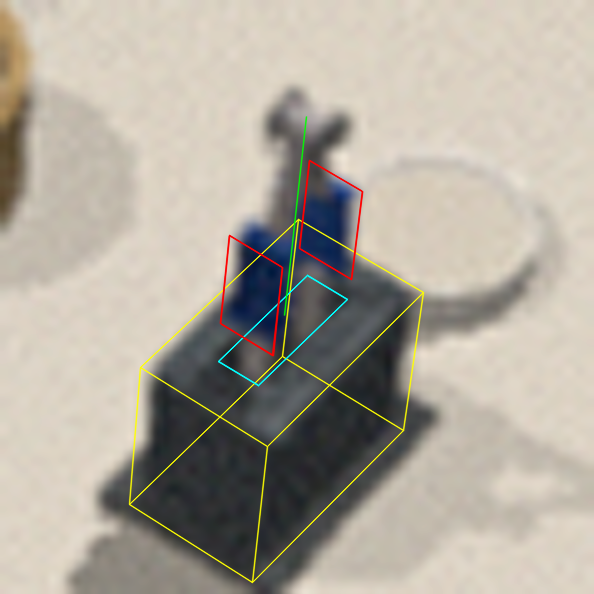

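```bash
cat >> h.py <<'E'
from scipy.spatial.transform import Rotation as Ro
def Rdes(yaw):  # tool z down, tool y line at yaw
    y=-np.array([-np.sin(yaw),np.cos(yaw),0]);z=np.array([0,0,-1.]);return np.c_[np.cross(y,z),y,z]
def st(p=None,yaw=SY):
    s=robot.read_state(); Rc=Ro.from_rotvec(s["orientation"])
    np.set_printoptions(precision=4,suppress=True)
    print("t",round(s["t"],2),"pos",s["tool_pos"],"F",s["force"],"M",s["wrist_torque"],"open",round(s["opening"],5))
    print("rot err",(Ro.from_matrix(Rdes(yaw))*Rc.inv()).as_rotvec(),"z ax",Rc.as_matrix()[:,2],"q",s["q"])
    if p is not None: print("d cm",(np.array(p)-s["tool_pos"])*100)
E
python3 -c "
from h import *
st([.4554,-.138,.2])"
```

```text
t 0.1 pos [ 0.1834 -0.5707  0.2177] F [ 0.5472 -0.1486  0.2127] M [ 0.0377  0.0067 -0.0064] open 0.09332
rot err [-0.0017 -0.0002 -0.2208] z ax [-0.0004  0.0016 -1.    ] q [-1.3454  0.1311  1.4892 -0.      1.523  -0.0854]
d cm [27.2004 43.2741 -1.7679]
```

send_rows --series '[{"dx":1.9,"dy":3.0,"wz":-0.016},{"dx":1.9,"dy":3.0,"wz":-0.016},{"dx":1.9,"dy":3.0,"wz":-0.016},{"dx":1.9,"dy":3.0,"wz":-0.016},{"dx":1.9,"dy":3.0,"wz":-0.016},{"dx":1.9,"dy":3.0,"wz":-0.016},{"dx":1.9,"dy":3.0,"wz":-0.016},{"dx":1.9,"dy":3.0,"wz":-0.016},{"dx":1.9,"dy":3.0,"wz":-0.016},{"dx":1.9,"dy":3.0,"wz":-0.016},{"dx":1.9,"dy":3.0,"wz":-0.016},{"dx":1.9,"dy":3.0,"wz":-0.016},{"dx":1.9,"dy":3.0,"wz":-0.016},{"dx":1.9,"dy":3.0,"wz":-0.016}]'

```text
schema error: expected keys wx, wy, wz, dx, dy, dz, fingers
```

```bash
python3 -c "
from h import *
st([.4554,-.138,.071])"
```

```text
t 0.1 pos [ 0.1834 -0.5707  0.2177] F [ 0.5472 -0.1486  0.2127] M [ 0.0377  0.0067 -0.0064] open 0.09332
rot err [-0.0017 -0.0002 -0.2208] z ax [-0.0004  0.0016 -1.    ] q [-1.3454  0.1311  1.4892 -0.      1.523  -0.0854]
d cm [ 27.2004  43.2741 -14.6679]
```

send_rows --series '[{"wx":0,"wy":0,"wz":-0.016,"dx":1.9,"dy":3.0,"dz":0,"fingers":0},{"wx":0,"wy":0,"wz":-0.016,"dx":1.9,"dy":3.0,"dz":0,"fingers":0},{"wx":0,"wy":0,"wz":-0.016,"dx":1.9,"dy":3.0,"dz":0,"fingers":0},{"wx":0,"wy":0,"wz":-0.016,"dx":1.9,"dy":3.0,"dz":0,"fingers":0},{"wx":0,"wy":0,"wz":-0.016,"dx":1.9,"dy":3.0,"dz":0,"fingers":0},{"wx":0,"wy":0,"wz":-0.016,"dx":1.9,"dy":3.0,"dz":0,"fingers":0},{"wx":0,"wy":0,"wz":-0.016,"dx":1.9,"dy":3.0,"dz":0,"fingers":0},{"wx":0,"wy":0,"wz":-0.016,"dx":1.9,"dy":3.0,"dz":0,"fingers":0},{"wx":0,"wy":0,"wz":-0.016,"dx":1.9,"dy":3.0,"dz":0,"fingers":0},{"wx":0,"wy":0,"wz":-0.016,"dx":1.9,"dy":3.0,"dz":0,"fingers":0},{"wx":0,"wy":0,"wz":-0.016,"dx":1.9,"dy":3.0,"dz":0,"fingers":0},{"wx":0,"wy":0,"wz":-0.016,"dx":1.9,"dy":3.0,"dz":0,"fingers":0},{"wx":0,"wy":0,"wz":-0.016,"dx":1.9,"dy":3.0,"dz":0,"fingers":0},{"wx":0,"wy":0,"wz":0,"dx":0,"dy":0,"dz":0,"fingers":0}]'

```text
t: 1.27
tool_pos: [0.4323, -0.1589, 0.2094]
orientation: [-3.126, -0.133, 0.006]
force: [0.5, -0.9, 0.7]
opening: 0.0933
```

```bash
python3 -c "
from h import *
st([.4554,-.138,.071])"
```

```text
t 1.27 pos [ 0.4323 -0.1589  0.2094] F [ 0.465  -0.9045  0.6633] M [-0.0161  0.0082  0.051 ] open 0.09325
rot err [-0.0128 -0.0043  0.0052] z ax [-0.0043  0.0128 -0.9999] q [-0.4714 -0.2425  1.864   0.0095  1.5298  1.0142]
d cm [  2.3114   2.0897 -13.8433]
```

send_rows --series '[{"wx":-0.006,"wy":-0.002,"wz":0.003,"dx":1.15,"dy":1.05,"dz":-1.5,"fingers":0},{"wx":-0.006,"wy":-0.002,"wz":0.002,"dx":1.15,"dy":1.05,"dz":-1.5,"fingers":0},{"wx":0,"wy":0,"wz":0,"dx":0,"dy":0,"dz":0,"fingers":0},{"wx":0,"wy":0,"wz":0,"dx":0,"dy":0,"dz":0,"fingers":0}]'

```text
t: 1.6
tool_pos: [0.4563, -0.1347, 0.1783]
orientation: [3.138, 0.152, -0.001]
force: [0.1, -1.4, 0.7]
opening: 0.0932
```

```bash
python3 -c "
from h import *
st([.4554,-.138,.071])
im=robot.read_camera('scene');cv2.imwrite('pics/s1.png',im[:,:,::-1]); crop(im,230,60,410,240,3.3,'pics/s1z.png')"
```

```text
t 1.6 pos [ 0.4563 -0.1347  0.1783] F [ 0.1086 -1.4241  0.7216] M [0.0205 0.0185 0.0747] open 0.09325
rot err [ 0.     -0.0009 -0.0071] z ax [-0.0009 -0.0001 -1.    ] q [-0.3945 -0.1887  1.875  -0.0004  1.4562  1.0793]
d cm [ -0.0944  -0.3303 -10.7251]
```

View pics/s1z.png

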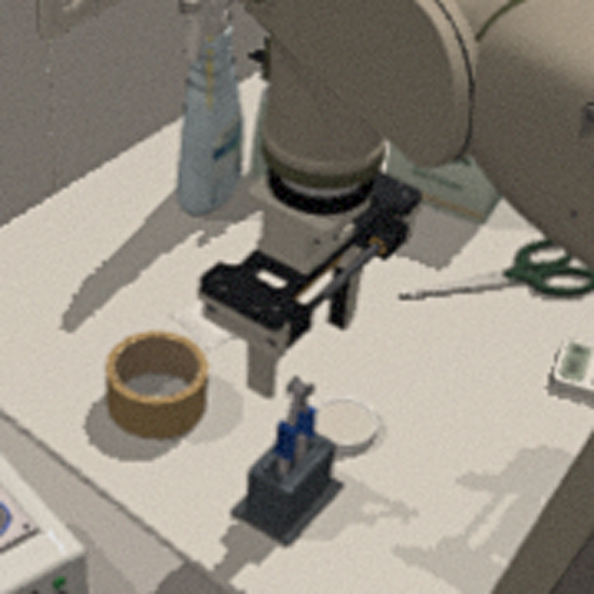

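send_rows --series '[{"wx":0,"wy":0,"wz":-0.007,"dx":-0.1,"dy":-0.3,"dz":-1.0,"fingers":30},{"wx":0,"wy":0,"wz":0,"dx":0,"dy":0,"dz":-2.5,"fingers":60},{"wx":0,"wy":0,"wz":0,"dx":0,"dy":0,"dz":-2.5,"fingers":60},{"wx":0,"wy":0,"wz":0,"dx":0,"dy":0,"dz":-2.0,"fingers":60},{"wx":0,"wy":0,"wz":0,"dx":0,"dy":0,"dz":-1.5,"fingers":60},{"wx":0,"wy":0,"wz":0,"dx":0,"dy":0,"dz":0,"fingers":60},{"wx":0,"wy":0,"wz":0,"dx":0,"dy":0,"dz":0,"fingers":60}]'

```text
t: 2.23
tool_pos: [0.453, -0.1459, 0.0818]
orientation: [3.135, 0.124, 0.006]
force: [0.0, -0.6, 0.2]
opening: 0.071
```

```bash
python3 -c "
from h import *
st([.4554,-.138,.071])"
```

```text
t 2.23 pos [ 0.453  -0.1459  0.0818] F [ 0.0084 -0.5932  0.2268] M [0.0033 0.0011 0.018 ] open 0.07105
rot err [0.0037 0.0038 0.0107] z ax [ 0.0038 -0.0037 -1.    ] q [-0.4179 -0.102   1.9799 -0.0019  1.2587  1.0742]
d cm [ 0.2434  0.7901 -1.0817]
```

send_rows --series '[{"wx":0.003,"wy":0.003,"wz":0.01,"dx":0.24,"dy":0.79,"dz":0,"fingers":60},{"wx":0,"wy":0,"wz":0,"dx":0,"dy":0,"dz":0,"fingers":60},{"wx":0,"wy":0,"wz":0,"dx":0,"dy":0,"dz":-0.5,"fingers":60},{"wx":0,"wy":0,"wz":0,"dx":0,"dy":0,"dz":-0.5,"fingers":60},{"wx":0,"wy":0,"wz":0,"dx":0,"dy":0,"dz":0,"fingers":60}]'

```text
t: 2.65
tool_pos: [0.458, -0.1398, 0.0758]
orientation: [3.135, 0.138, 0.011]
force: [-0.4, 0.2, 0.3]
opening: 0.071
```

```bash
python3 -c "
from h import *
st([.4554,-.138,.071])
im=robot.read_camera('scene'); crop(im,230,60,410,240,3.3,'pics/s2z.png')"
```

```text
t 2.65 pos [ 0.458  -0.1398  0.0758] F [-0.3715  0.1843  0.2586] M [ 0.0026  0.0501 -0.0011] open 0.07103
rot err [0.0032 0.0069 0.0019] z ax [ 0.0069 -0.0032 -1.    ] q [-0.4032 -0.0888  1.9795 -0.0002  1.2432  1.0796]
d cm [-0.2573  0.178  -0.476 ]
```

View pics/s2z.png

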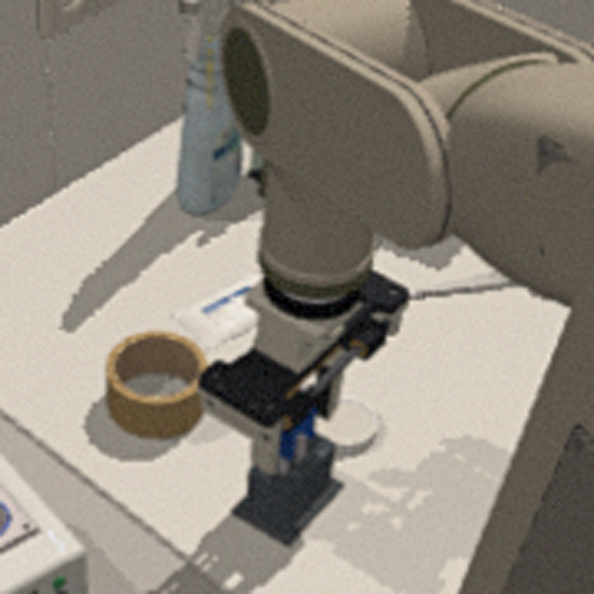

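send_rows --series '[{"wx":0.003,"wy":0.007,"wz":0.002,"dx":-0.25,"dy":0.15,"dz":-0.4,"fingers":60},{"wx":0,"wy":0,"wz":0,"dx":0,"dy":0,"dz":0,"fingers":60},{"wx":0,"wy":0,"wz":0,"dx":0,"dy":0,"dz":0,"fingers":60}]'

```text
t: 2.95
tool_pos: [0.4559, -0.1383, 0.0724]
orientation: [3.138, 0.142, 0.001]
force: [0.7, 0.1, 0.4]
opening: 0.0709
```

```bash
python3 -c "
from h import *
st([.4554,-.138,.071])"
```

```text
t 2.95 pos [ 0.4559 -0.1383  0.0724] F [0.6526 0.1037 0.4183] M [ 0.0011 -0.0372 -0.0101] open 0.07094
rot err [ 0.0005  0.0005 -0.0007] z ax [ 0.0005 -0.0005 -1.    ] q [-0.402  -0.0838  1.9815 -0.0003  1.2432  1.0782]
d cm [-0.0509  0.0291 -0.1404]
```

send_rows --newtons 12 --series '[{"wx":0,"wy":0,"wz":0,"dx":0,"dy":0,"dz":-0.1,"fingers":145},{"wx":0,"wy":0,"wz":0,"dx":0,"dy":0,"dz":0,"fingers":145},{"wx":0,"wy":0,"wz":0,"dx":0,"dy":0,"dz":0,"fingers":150},{"wx":0,"wy":0,"wz":0,"dx":0,"dy":0,"dz":0,"fingers":155},{"wx":0,"wy":0,"wz":0,"dx":0,"dy":0,"dz":0,"fingers":160},{"wx":0,"wy":0,"wz":0,"dx":0,"dy":0,"dz":0,"fingers":163},{"wx":0,"wy":0,"wz":0,"dx":0,"dy":0,"dz":0,"fingers":163},{"wx":0,"wy":0,"wz":0,"dx":0,"dy":0,"dz":0,"fingers":163},{"wx":0,"wy":0,"wz":0,"dx":0,"dy":0,"dz":0,"fingers":163}]'

```text
t: 3.7
tool_pos: [0.4557, -0.1382, 0.0712]
orientation: [3.138, 0.142, 0.0]
force: [-0.1, 0.9, -0.6]
opening: 0.0336
```

```bash
python3 -c "
from h import *
st([.4554,-.138,.071])
im=robot.read_camera('scene'); crop(im,270,130,370,230,5.9,'pics/s3z.png')"
```

```text
t 3.7 pos [ 0.4557 -0.1382  0.0712] F [-0.0575  0.8528 -0.5912] M [ 0.0346  0.004  -0.0273] open 0.03358
rot err [ 0.0003  0.0001 -0.0008] z ax [ 0.0001 -0.0003 -1.    ] q [-0.4019 -0.0822  1.9825 -0.0003  1.2411  1.0782]
d cm [-0.0343  0.02   -0.0171]
```

View pics/s3z.png

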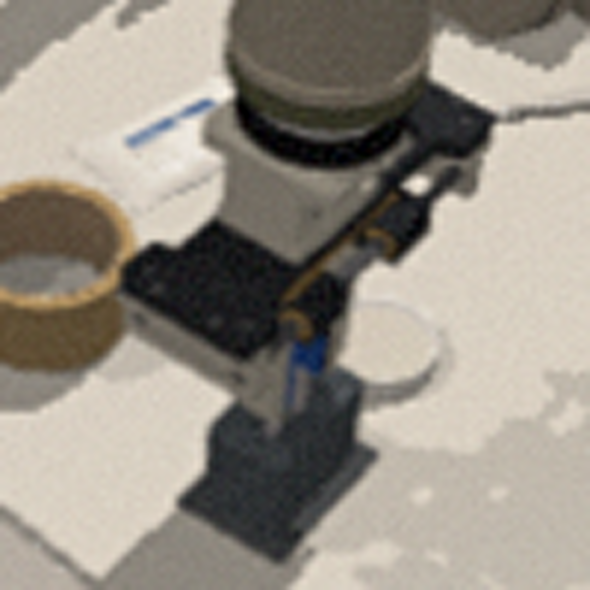

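send_rows --series '[{"wx":0,"wy":0,"wz":0,"dx":0,"dy":0,"dz":0.6,"fingers":163},{"wx":0,"wy":0,"wz":0,"dx":0,"dy":0,"dz":1,"fingers":163},{"wx":0,"wy":0,"wz":0,"dx":0,"dy":0,"dz":1,"fingers":163},{"wx":0,"wy":0,"wz":0,"dx":0,"dy":0,"dz":0.5,"fingers":163},{"wx":0,"wy":0,"wz":0,"dx":0,"dy":0,"dz":0,"fingers":163}]'

```text
t: 4.17
tool_pos: [0.4556, -0.1382, 0.1058]
orientation: [3.138, 0.142, -0.0]
force: [-0.1, -0.2, -1.0]
opening: 0.0335
```

```bash
python3 -c "
from h import *
st([.4554,-.138,.21])"
```

```text
t 4.17 pos [ 0.4556 -0.1382  0.1058] F [-0.0901 -0.1631 -1.0061] M [ 0.0454 -0.0058 -0.0068] open 0.03348
rot err [ 0.0003 -0.     -0.0007] z ax [-0.     -0.0003 -1.    ] q [-0.402  -0.1248  1.9542 -0.0003  1.3121  1.0782]
d cm [-0.0211  0.0154 10.4218]
```

send_rows --series '[{"wx":0,"wy":0,"wz":0,"dx":0,"dy":0,"dz":1.5,"fingers":163},{"wx":0,"wy":0,"wz":0,"dx":0,"dy":0,"dz":2.5,"fingers":163},{"wx":0,"wy":0,"wz":0,"dx":0,"dy":0,"dz":2.5,"fingers":163},{"wx":0,"wy":0,"wz":0,"dx":0,"dy":0,"dz":2.5,"fingers":163},{"wx":0,"wy":0,"wz":0,"dx":0,"dy":0,"dz":1,"fingers":163},{"wx":0,"wy":0,"wz":0,"dx":0.5,"dy":1.3,"dz":0,"fingers":163},{"wx":0,"wy":0,"wz":0,"dx":1,"dy":2.7,"dz":0,"fingers":163},{"wx":0,"wy":0,"wz":0,"dx":1,"dy":2.7,"dz":0,"fingers":163},{"wx":0,"wy":0,"wz":0,"dx":1,"dy":2.7,"dz":0,"fingers":163},{"wx":0,"wy":0,"wz":0,"dx":1,"dy":2.7,"dz":0,"fingers":163},{"wx":0,"wy":0,"wz":0,"dx":1,"dy":2.7,"dz":0,"fingers":163},{"wx":0,"wy":0,"wz":0,"dx":1,"dy":2.7,"dz":0,"fingers":163},{"wx":0,"wy":0,"wz":0,"dx":1,"dy":2.7,"dz":0,"fingers":163},{"wx":0,"wy":0,"wz":0,"dx":1,"dy":2.7,"dz":0,"fingers":163},{"wx":0,"wy":0,"wz":0,"dx":0.5,"dy":1.3,"dz":0,"fingers":163},{"wx":0,"wy":0,"wz":0,"dx":0,"dy":0,"dz":0,"fingers":163},{"wx":0,"wy":0,"wz":0,"dx":0,"dy":0,"dz":0,"fingers":163}]'

```text
t: 5.58
tool_pos: [0.547, 0.1151, 0.2079]
orientation: [3.136, 0.136, 0.005]
force: [-1.1, -0.4, -0.3]
opening: 0.0334
```

```bash
python3 -c "
from h import *
st([.5675,.164,.19])"
```

```text
t 5.58 pos [0.547  0.1151 0.2079] F [-1.0567 -0.4498 -0.3181] M [ 0.0469  0.0107 -0.0028] open 0.03343
rot err [0.0029 0.0031 0.003 ] z ax [ 0.0031 -0.0029 -1.    ] q [ 0.1178  0.0224  1.6213 -0.0032  1.4952  1.6018]
d cm [ 2.0491  4.8944 -1.7906]
```

send_rows --series '[{"wx":0.003,"wy":0.003,"wz":0.003,"dx":0.6,"dy":1.5,"dz":-0.3,"fingers":163},{"wx":0,"wy":0,"wz":0,"dx":0.8,"dy":2.0,"dz":-0.4,"fingers":163},{"wx":0,"wy":0,"wz":0,"dx":0.6,"dy":1.4,"dz":-0.3,"fingers":163},{"wx":0,"wy":0,"wz":0,"dx":0,"dy":0,"dz":0,"fingers":163},{"wx":0,"wy":0,"wz":0,"dx":0,"dy":0,"dz":0,"fingers":163}]'

```text
t: 6.0
tool_pos: [0.5665, 0.1604, 0.1959]
orientation: [3.137, 0.136, -0.003]
force: [-0.1, -0.3, -0.9]
opening: 0.0337
```

```bash
python3 -c "
from h import *
st([.5675,.164,.19])"
```

```text
t 6.0 pos [0.5665 0.1604 0.1959] F [-0.0918 -0.3222 -0.8703] M [ 0.0681 -0.052  -0.0325] open 0.03373
rot err [ 0.0022 -0.0021  0.0036] z ax [-0.0021 -0.0022 -1.    ] q [ 0.19    0.1141  1.5474 -0.0017  1.4825  1.6745]
d cm [ 0.0965  0.359  -0.585 ]
```

send_rows --series '[{"wx":0.002,"wy":-0.002,"wz":0.003,"dx":0.1,"dy":0.36,"dz":-0.6,"fingers":163},{"wx":0,"wy":0,"wz":0,"dx":0,"dy":0,"dz":0,"fingers":163},{"wx":0,"wy":0,"wz":0,"dx":0,"dy":0,"dz":0,"fingers":163}]'

```text
t: 6.25
tool_pos: [0.5671, 0.161, 0.1892]
orientation: [3.138, 0.137, -0.001]
force: [-0.8, -0.3, -0.8]
opening: 0.0336
```

```bash
cat > look.py <<'E'
from h import *
import sys
# overlay: tongs model from TCP (assume tips 65.2mm below), jaw half width
k=sys.argv[1]; half=float(sys.argv[2])/1000 if len(sys.argv)>2 else .0135
st(PARK)
s=robot.read_state();p=s["tool_pos"];Rc=Ro.from_rotvec(s["orientation"]).as_matrix()
c=p+Rc@np.array([0,0,.0652])
yaw=np.arctan2(Rc[0,1],-Rc[1,1]); 
R=Rc@np.diag([1,-1,-1.])
seg=circ(PARK,.017,(255,0,0))+circ(READ,.017,(0,255,0))
for sg in(1,-1):
    lo=(-.004,min(sg*half,sg*(half-.004)),0);hi=(.004,max(sg*half,sg*(half-.004)),.03)
    seg+=box(c,R,lo,hi,(255,255,0))
for n,(a,b,d,e,sc) in(("top",(150,155,240,225,8)),("scene",(185,165,255,245,7.4))):
    im=robot.read_camera(n); cv2.imwrite(f"pics/{n}_{k}.png",im[:,:,::-1])
    draw(im,n,a,b,d,e,sc,f"pics/{n}_{k}_ov.png",seg)
    draw(im,n,a,b,d,e,sc,f"pics/{n}_{k}_z.png",[])
E
python3 look.py a
```

```text
t 6.25 pos [0.5671 0.161  0.1892] F [-0.774  -0.2751 -0.7703] M [ 0.0748 -0.0015 -0.0046] open 0.0336
rot err [ 0.001  -0.0003  0.0028] z ax [-0.0003 -0.001  -1.    ] q [ 0.1903  0.1176  1.5558 -0.0009  1.4686  1.6739]
d cm [ 0.0395  0.2988 -8.9225]
```

View pics/scene_a_ov.png

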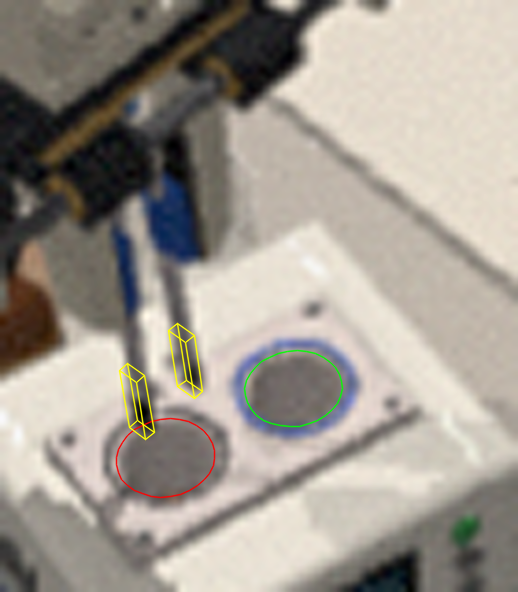

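View pics/scene_a_z.png

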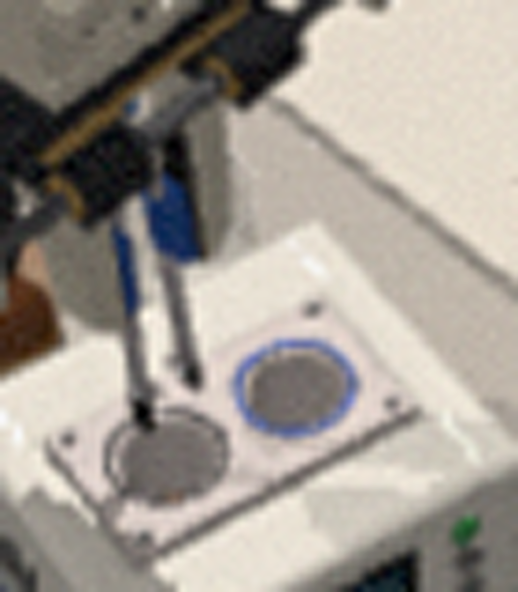

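View pics/top_a_ov.png

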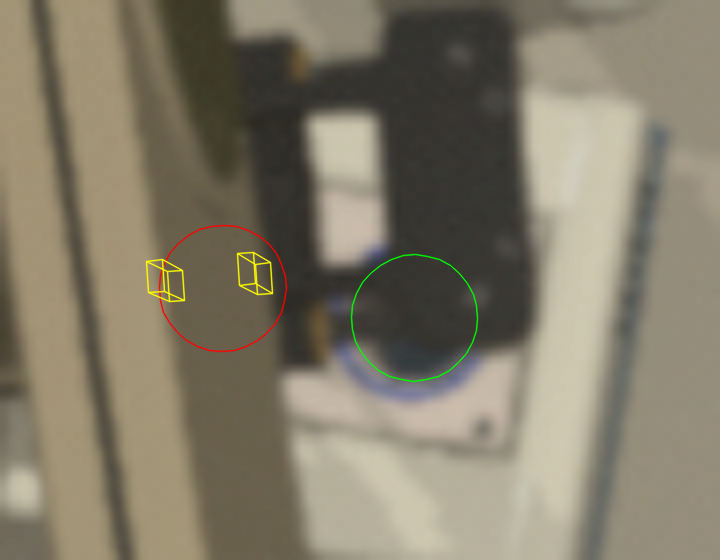

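send_rows --series '[{"wx":0.001,"wy":0,"wz":0.003,"dx":0,"dy":0.3,"dz":-0.6,"fingers":163},{"wx":0,"wy":0,"wz":0,"dx":0,"dy":0,"dz":-0.6,"fingers":163},{"wx":0,"wy":0,"wz":0,"dx":0,"dy":0,"dz":0,"fingers":163},{"wx":0,"wy":0,"wz":0,"dx":0,"dy":0,"dz":0,"fingers":163}]'

```text
t: 6.68
tool_pos: [0.5672, 0.1636, 0.1766]
orientation: [-3.138, -0.141, -0.001]
force: [-0.2, 0.2, 0.0]
opening: 0.0338
```

```bash
sed -i 's/^PARK=.*/PARK=np.array([.5668,.1640,.1]);READ=np.array([.5592,.1126,.1]);RY=-.15/' h.py; python3 look.py b
```

```text
t 6.68 pos [0.5672 0.1636 0.1766] F [-0.2457  0.2077  0.0176] M [ 0.0048  0.06   -0.0205] open 0.03384
rot err [-0.0003  0.0006  0.0005] z ax [ 0.0006  0.0003 -1.    ] q [0.1939 0.1263 1.5698 0.0002 1.445  1.6752]
d cm [-0.0372  0.0354 -7.6557]
```

View pics/scene_b_ov.png

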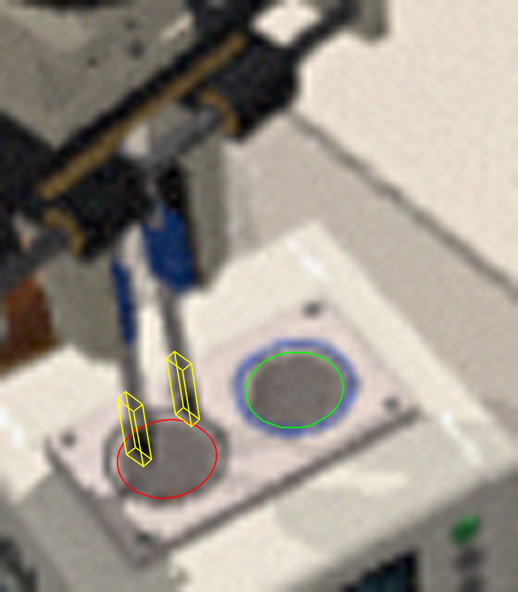

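View pics/scene_b_z.png

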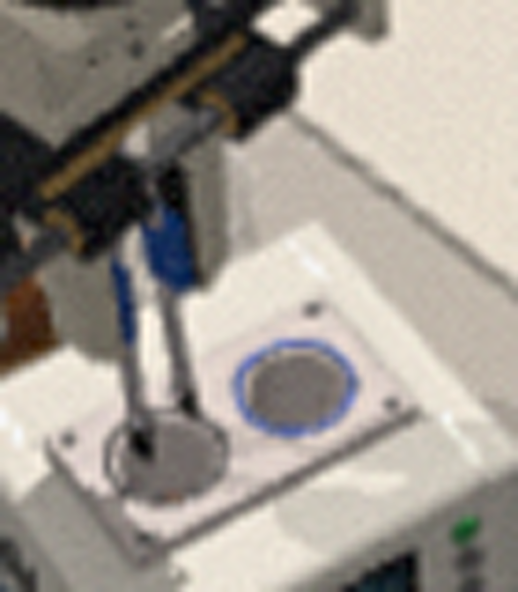

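send_rows --series '[{"wx":0,"wy":0,"wz":0,"dx":0,"dy":0,"dz":-0.7,"fingers":163},{"wx":0,"wy":0,"wz":0,"dx":0,"dy":0,"dz":-0.8,"fingers":163},{"wx":0,"wy":0,"wz":0,"dx":0,"dy":0,"dz":0,"fingers":163},{"wx":0,"wy":0,"wz":0,"dx":0,"dy":0,"dz":0,"fingers":163}]'

```text
t: 7.12
tool_pos: [0.5674, 0.1638, 0.1604]
orientation: [-3.138, -0.141, -0.002]
force: [-0.1, -0.8, -0.1]
opening: 0.0333
```

```bash
python3 -c "
from h import *
st([.5668,.164,.13])"
```

```text
t 7.12 pos [0.5674 0.1638 0.1604] F [-0.123  -0.8077 -0.1393] M [ 0.0328 -0.0433  0.0442] open 0.03328
rot err [-0.0004  0.0012  0.0002] z ax [ 0.0012  0.0004 -1.    ] q [0.1942 0.1373 1.5878 0.0001 1.4153 1.6751]
d cm [-0.0578  0.0203 -3.0378]
```

send_rows --series '[{"wx":0,"wy":0,"wz":0,"dx":-0.05,"dy":0,"dz":-0.7,"fingers":163},{"wx":0,"wy":0,"wz":0,"dx":0,"dy":0,"dz":-0.7,"fingers":163},{"wx":0,"wy":0,"wz":0,"dx":0,"dy":0,"dz":-0.6,"fingers":163},{"wx":0,"wy":0,"wz":0,"dx":0,"dy":0,"dz":-0.3,"fingers":163},{"wx":0,"wy":0,"wz":0,"dx":0,"dy":0,"dz":0,"fingers":163},{"wx":0,"wy":0,"wz":0,"dx":0,"dy":0,"dz":0,"fingers":163}]'

```text
t: 7.62
tool_pos: [0.5661, 0.1637, 0.1338]
orientation: [-3.138, -0.141, 0.001]
force: [-0.4, -0.3, -0.3]
opening: 0.0339
```

```bash
python3 -c "
from h import *
st([.5668,.164,.1232])"
```

```text
t 7.62 pos [0.5661 0.1637 0.1338] F [-0.3775 -0.3431 -0.2559] M [ 0.031  -0.0159  0.0007] open 0.0339
rot err [-0.0001 -0.0005  0.0002] z ax [-0.0005  0.0001 -1.    ] q [0.1944 0.1564 1.6165 0.0002 1.3692 1.6753]
d cm [ 0.0663  0.0322 -1.0603]
```

send_rows --series '[{"wx":0,"wy":0,"wz":0,"dx":0.05,"dy":0.02,"dz":-0.3,"fingers":163},{"wx":0,"wy":0,"wz":0,"dx":0,"dy":0,"dz":-0.3,"fingers":163},{"wx":0,"wy":0,"wz":0,"dx":0,"dy":0,"dz":0,"fingers":163}]'

```text
t: 7.87
tool_pos: [0.567, 0.164, 0.1277]
orientation: [-3.138, -0.141, -0.0]
force: [-0.0, 0.2, -0.2]
opening: 0.0337
```

send_rows --series '[{"wx":0,"wy":0,"wz":0,"dx":0,"dy":0,"dz":-0.2,"fingers":163},{"wx":0,"wy":0,"wz":0,"dx":0,"dy":0,"dz":0,"fingers":163}]'

```text
t: 8.03
tool_pos: [0.5672, 0.164, 0.1257]
orientation: [-3.138, -0.141, -0.001]
force: [0.4, -0.5, -1.4]
opening: 0.0335
```

send_rows --series '[{"wx":0,"wy":0,"wz":0,"dx":0,"dy":0,"dz":-0.15,"fingers":163},{"wx":0,"wy":0,"wz":0,"dx":0,"dy":0,"dz":0,"fingers":163}]'

```text
t: 8.2
tool_pos: [0.5674, 0.164, 0.1243]
orientation: [-3.138, -0.141, -0.002]
force: [0.1, -0.5, -0.7]
opening: 0.0334
```

send_rows --series '[{"wx":0,"wy":0,"wz":0,"dx":0,"dy":0,"dz":-0.1,"fingers":163},{"wx":0,"wy":0,"wz":0,"dx":0,"dy":0,"dz":0,"fingers":163}]'

```text
t: 8.37
tool_pos: [0.5675, 0.1641, 0.1234]
orientation: [-3.138, -0.141, -0.002]
force: [-0.1, 0.3, -1.6]
opening: 0.0329
```

send_rows --series '[{"wx":0,"wy":0,"wz":0,"dx":0,"dy":0,"dz":-0.1,"fingers":163},{"wx":0,"wy":0,"wz":0,"dx":0,"dy":0,"dz":0,"fingers":163}]'

```text
t: 8.53
tool_pos: [0.568, 0.1641, 0.123]
orientation: [-3.138, -0.141, -0.004]
force: [-0.7, -0.1, -1.6]
opening: 0.0338
```

send_rows --series '[{"wx":0,"wy":0,"wz":0,"dx":0,"dy":0,"dz":-0.1,"fingers":163},{"wx":0,"wy":0,"wz":0,"dx":0,"dy":0,"dz":0,"fingers":163}]'

```text
t: 8.7
tool_pos: [0.5686, 0.1641, 0.1227]
orientation: [-3.138, -0.141, -0.006]
force: [0.2, -0.7, -0.2]
opening: 0.0335
```

send_rows --series '[{"wx":0,"wy":-0.005,"wz":0,"dx":-0.1,"dy":0,"dz":-0.15,"fingers":163},{"wx":0,"wy":0,"wz":0,"dx":0,"dy":0,"dz":0,"fingers":163}]'

```text
t: 8.87
tool_pos: [0.5682, 0.1642, 0.1219]
orientation: [-3.138, -0.141, -0.017]
force: [-0.2, 0.2, -0.0]
opening: 0.0339
```

```bash
python3 -c "
from h import *
st([.5668,.164,.1232])
for n in ('scene','top'):
  im=robot.read_camera(n); cv2.imwrite('pics/%s_c.png'%n,im[:,:,::-1])
  if n=='scene': draw(im,n,185,165,255,245,7.4,'pics/scene_c_z.png',[])
st()"
```

```text
t 8.87 pos [0.5682 0.1642 0.1219] F [-0.2085  0.1697 -0.0309] M [-0.0455 -0.0127 -0.0247] open 0.0339
rot err [-0.0009  0.011   0.0003] z ax [ 0.011   0.0009 -0.9999] q [ 0.1954  0.1613  1.6336 -0.0013  1.3357  1.6768]
d cm [-0.1418 -0.0169  0.1295]
t 8.97 pos [0.5681 0.1642 0.1218] F [-0.115   0.4732  1.8335] M [ 0.0355 -0.007  -0.0181] open 0.03364
rot err [-0.001   0.0104  0.0003] z ax [ 0.0104  0.001  -0.9999] q [ 0.1953  0.1617  1.6334 -0.0011  1.3361  1.6767]
```

View pics/scene_c_z.png

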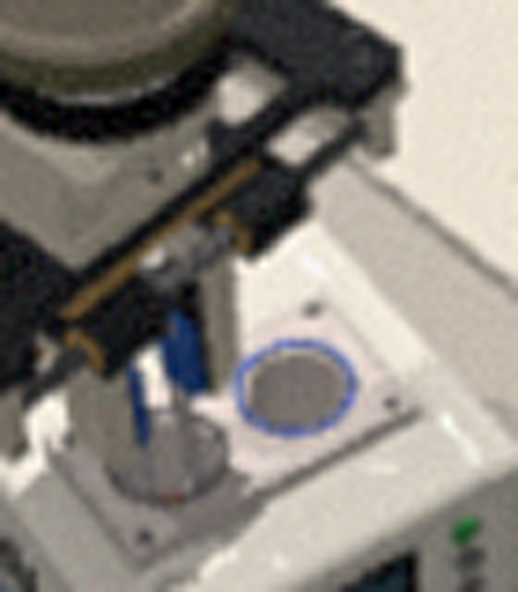

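send_rows --newtons 15 --series '[{"wx":0,"wy":0.01,"wz":0,"dx":-0.1,"dy":0,"dz":0.05,"fingers":163},{"wx":0,"wy":0,"wz":0,"dx":0,"dy":0,"dz":0,"fingers":163},{"wx":0,"wy":0,"wz":0,"dx":0,"dy":0,"dz":0,"fingers":163}]'

```text
t: 9.22
tool_pos: [0.5665, 0.1642, 0.1218]
orientation: [-3.137, -0.141, 0.003]
force: [-0.9, -0.2, 2.1]
opening: 0.0335
```

```bash
python3 -c "
from h import *
st([.5668,.164,.1232])"
```

```text
t 9.22 pos [0.5665 0.1642 0.1218] F [-0.9077 -0.2469  2.0663] M [ 0.002   0.0298 -0.005 ] open 0.03354
rot err [-0.0009 -0.0018  0.0002] z ax [-0.0018  0.0009 -1.    ] q [0.1944 0.1691 1.6251 0.0012 1.349  1.6752]
d cm [ 0.0329 -0.0197  0.1383]
```

send_rows --newtons 15 --series '[{"wx":0,"wy":0,"wz":0,"dx":0,"dy":0,"dz":0.07,"fingers":163},{"wx":0,"wy":0,"wz":0,"dx":0,"dy":0,"dz":0,"fingers":163},{"wx":0,"wy":0,"wz":0,"dx":0,"dy":0,"dz":0,"fingers":167},{"wx":0,"wy":0,"wz":0,"dx":0,"dy":0,"dz":0,"fingers":171},{"wx":0,"wy":0,"wz":0,"dx":0,"dy":0,"dz":0,"fingers":175},{"wx":0,"wy":0,"wz":0,"dx":0,"dy":0,"dz":0,"fingers":175}]'

```text
t: 9.72
tool_pos: [0.5658, 0.1643, 0.1216]
orientation: [-3.137, -0.141, 0.006]
force: [-0.5, 0.3, -0.4]
opening: 0.0294
```

send_rows --newtons 32 --series '[{"wx":0,"wy":0,"wz":0,"dx":0,"dy":0,"dz":0,"fingers":185},{"wx":0,"wy":0,"wz":0,"dx":0,"dy":0,"dz":0,"fingers":200},{"wx":0,"wy":0,"wz":0,"dx":0,"dy":0,"dz":0,"fingers":200},{"wx":0,"wy":0,"wz":0,"dx":0,"dy":0,"dz":0,"fingers":200}]'

```text
t: 10.05
tool_pos: [0.5658, 0.1644, 0.1216]
orientation: [-3.137, -0.141, 0.006]
force: [-0.4, 0.2, 0.4]
opening: 0.0296
```

```bash
python3 -c "
from h import *
st([.5668,.164,.1232])"
```

```text
t 10.05 pos [0.5658 0.1644 0.1216] F [-0.3738  0.2046  0.4428] M [ 0.0965 -0.0383 -0.0271] open 0.02961
rot err [-0.001  -0.0036  0.0001] z ax [-0.0036  0.001  -1.    ] q [0.1947 0.1695 1.6251 0.0017 1.3503 1.6752]
d cm [ 0.0975 -0.0371  0.1636]
```

send_rows --series '[{"wx":0,"wy":-0.003,"wz":0,"dx":0.05,"dy":0,"dz":0.1,"fingers":200},{"wx":0,"wy":0,"wz":0,"dx":0,"dy":0,"dz":0.15,"fingers":200},{"wx":0,"wy":0,"wz":0,"dx":0,"dy":0,"dz":0.15,"fingers":200}]'

```text
t: 10.3
tool_pos: [0.565, 0.164, 0.1239]
orientation: [-3.138, -0.141, 0.006]
force: [1.1, 0.7, -4.8]
opening: 0.0296
```

```bash
python3 -c "
from h import *
st([.5668,.164,.1232])"
```

```text
t 10.3 pos [0.565  0.164  0.1239] F [ 1.0869  0.7424 -4.7883] M [ 0.0364 -0.1622  0.071 ] open 0.02957
rot err [-0.0003 -0.0036  0.0002] z ax [-0.0036  0.0003 -1.    ] q [0.1948 0.1654 1.6253 0.001  1.3543 1.6756]
d cm [ 0.1769 -0.0038 -0.068 ]
```

send_rows --series '[{"wx":0,"wy":-0.003,"wz":0,"dx":0.1,"dy":0,"dz":0.2,"fingers":200},{"wx":0,"wy":0,"wz":0,"dx":0.05,"dy":0,"dz":0.2,"fingers":200},{"wx":0,"wy":0,"wz":0,"dx":0,"dy":0,"dz":0.2,"fingers":200}]'

```text
t: 10.55
tool_pos: [0.5656, 0.1638, 0.1292]
orientation: [3.138, 0.141, -0.004]
force: [0.3, 0.0, -2.9]
opening: 0.0296
```

send_rows --series '[{"wx":0,"wy":0,"wz":0,"dx":0,"dy":0,"dz":0.3,"fingers":200},{"wx":0,"wy":0,"wz":0,"dx":0,"dy":0,"dz":0.3,"fingers":200},{"wx":0,"wy":0,"wz":0,"dx":0,"dy":0,"dz":0.3,"fingers":200}]'

```text
t: 10.8
tool_pos: [0.5658, 0.1638, 0.1393]
orientation: [3.138, 0.141, -0.004]
force: [0.5, -0.1, -3.0]
opening: 0.0298
```

```bash
python3 -c "
from h import *
st([.5668,.164,.1232])"
```

```text
t 10.8 pos [0.5658 0.1638 0.1393] F [ 0.5114 -0.1271 -2.9936] M [ 0.0628  0.0359 -0.039 ] open 0.02984
rot err [ 0.0002 -0.0025  0.0002] z ax [-0.0025 -0.0002 -1.    ] q [0.1946 0.153  1.6098 0.0002 1.3812 1.6756]
d cm [ 0.0988  0.0195 -1.614 ]
```

send_rows --series '[{"wx":0,"wy":-0.002,"wz":0,"dx":0.05,"dy":0,"dz":0.6,"fingers":200},{"wx":0,"wy":0,"wz":0,"dx":0,"dy":0,"dz":0.8,"fingers":200},{"wx":0,"wy":0,"wz":0,"dx":0,"dy":0,"dz":0.8,"fingers":200},{"wx":0,"wy":0,"wz":0,"dx":0,"dy":0,"dz":0.6,"fingers":200},{"wx":0,"wy":0,"wz":0,"dx":0,"dy":0,"dz":0,"fingers":200}]'

```text
t: 11.22
tool_pos: [0.5676, 0.164, 0.1732]
orientation: [-3.138, -0.141, -0.005]
force: [-2.0, 0.4, -1.1]
opening: 0.0297
```

```bash
python3 -c "
from h import *
st([.5668,.164,.215])"
```

```text
t 11.22 pos [0.5676 0.164  0.1732] F [-2.0396  0.3757 -1.0611] M [0.087 0.297 0.026] open 0.02969
rot err [-0.0004  0.0034  0.0002] z ax [ 0.0034  0.0004 -1.    ] q [ 0.1947  0.1269  1.5753 -0.0003  1.436   1.6757]
d cm [-0.0772 -0.0017  4.1771]
```

send_rows --series '[{"wx":0,"wy":0.003,"wz":0,"dx":-0.08,"dy":0,"dz":0.6,"fingers":200},{"wx":0,"wy":0,"wz":0,"dx":0,"dy":0,"dz":0.9,"fingers":200},{"wx":0,"wy":0,"wz":0,"dx":0,"dy":0,"dz":0.9,"fingers":200},{"wx":0,"wy":0,"wz":0,"dx":0,"dy":0,"dz":0.9,"fingers":200},{"wx":0,"wy":0,"wz":0,"dx":0,"dy":0,"dz":0.7,"fingers":200},{"wx":0,"wy":0,"wz":0,"dx":0,"dy":0,"dz":0,"fingers":200},{"wx":0,"wy":0,"wz":0,"dx":0,"dy":0,"dz":0,"fingers":200}]'

```text
t: 11.8
tool_pos: [0.5675, 0.1641, 0.2195]
orientation: [-3.138, -0.141, -0.005]
force: [-0.3, 0.1, -0.9]
opening: 0.0295
```

```bash
python3 look.py d 10
```

```text
t 11.8 pos [0.5675 0.1641 0.2195] F [-0.2501  0.0792 -0.9275] M [ 0.0294  0.0727 -0.0157] open 0.02952
rot err [-0.0009  0.0032  0.0002] z ax [ 0.0032  0.0009 -1.    ] q [0.1945 0.1018 1.5175 0.0003 1.5191 1.6755]
d cm [ -0.0674  -0.009  -11.9491]
```

View pics/scene_d_ov.png

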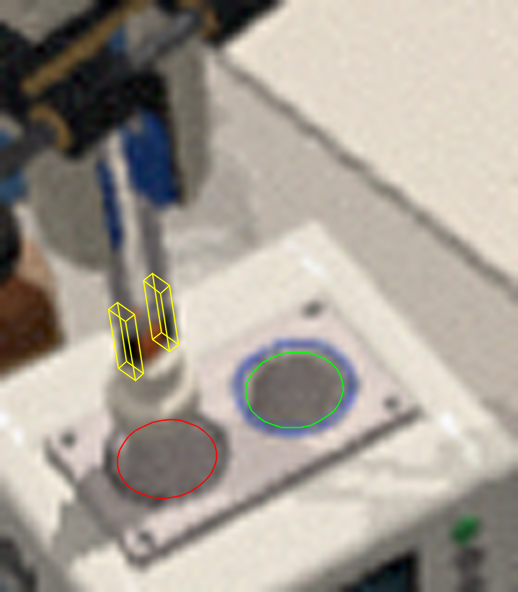

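```bash
cat > plug.py <<'E'
from h import *
import sys
fn,zoff=sys.argv[1],float(sys.argv[2])
s=robot.read_state();p=s["tool_pos"];Rc=Ro.from_rotvec(s["orientation"]).as_matrix()
b=p+Rc@np.array([0,0,zoff]); up=-Rc[:,2]
seg=[]
for h,r in((.003,.0155),(.017,.0155),(.017,.011),(.032,.011),(.048,.006)): seg+=circ(b+up*h,r,(255,0,0))
seg+=circ(b,.013,(255,0,0))
im=cv2.imread("pics/"+fn)[:,:,::-1]
draw(im,"scene",185,165,255,245,7.4,"pics/plug_ov.png",seg+circ(READ,.017,(0,255,0)))
E
python3 plug.py scene_d.png .0992
```

```text
(no output)
```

View pics/plug_ov.png

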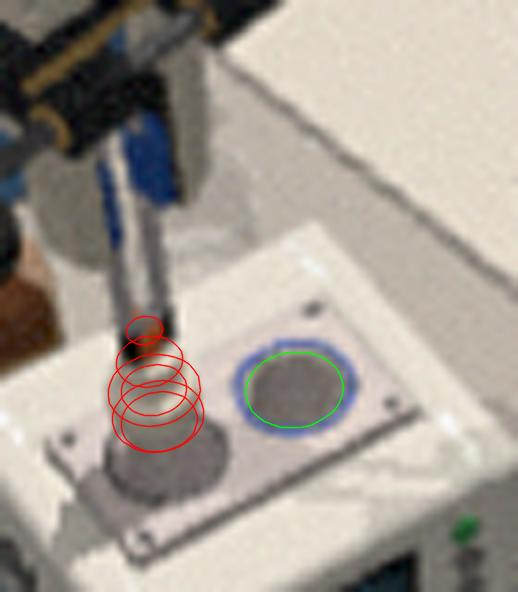

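send_rows --series '[{"wx":0,"wy":0.003,"wz":0,"dx":-0.15,"dy":-1.0,"dz":0,"fingers":200},{"wx":0,"wy":0,"wz":0,"dx":-0.3,"dy":-1.8,"dz":0,"fingers":200},{"wx":0,"wy":0,"wz":0,"dx":-0.25,"dy":-1.5,"dz":0,"fingers":200},{"wx":0,"wy":0,"wz":0,"dx":-0.15,"dy":-0.8,"dz":0,"fingers":200},{"wx":0,"wy":0,"wz":0,"dx":0,"dy":0,"dz":0,"fingers":200},{"wx":0,"wy":0,"wz":0,"dx":0,"dy":0,"dz":0,"fingers":200}]'

```text
t: 12.4
tool_pos: [0.5561, 0.1091, 0.2153]
orientation: [-3.138, -0.142, 0.011]
force: [-0.2, -0.5, -1.4]
opening: 0.0294
```

```bash
python3 -c "
from h import *
st([.559,.1127,.205])"
```

```text
t 12.4 pos [0.5561 0.1091 0.2153] F [-0.1969 -0.4746 -1.3961] M [ 0.0062  0.0102 -0.0009] open 0.02936
rot err [ 0.0003 -0.0069 -0.0006] z ax [-0.0069 -0.0003 -1.    ] q [0.1029 0.0491 1.5806 0.0004 1.5189 1.5831]
d cm [ 0.2946  0.3648 -1.0272]
```

send_rows --series '[{"wx":0,"wy":-0.006,"wz":0,"dx":0.25,"dy":0.35,"dz":-0.2,"fingers":200},{"wx":0,"wy":0,"wz":0,"dx":0,"dy":0,"dz":0,"fingers":200},{"wx":0,"wy":0,"wz":0,"dx":0,"dy":0,"dz":0,"fingers":200}]'

```text
t: 12.65
tool_pos: [0.5587, 0.1136, 0.2126]
orientation: [-3.138, -0.142, 0.001]
force: [0.0, 0.2, -1.6]
opening: 0.0296
```

```bash
python3 look.py e 10; python3 plug.py scene_e.png .098
```

```text
t 12.65 pos [0.5587 0.1136 0.2126] F [ 0.0406  0.2292 -1.6262] M [ 0.039   0.0156 -0.0411] open 0.02961
rot err [-0.0003 -0.0009 -0.0003] z ax [-0.0009  0.0003 -1.    ] q [0.1105 0.0537 1.5807 0.0004 1.5081 1.5909]
d cm [  0.806    5.0373 -11.2561]
```

View pics/plug_ov.png

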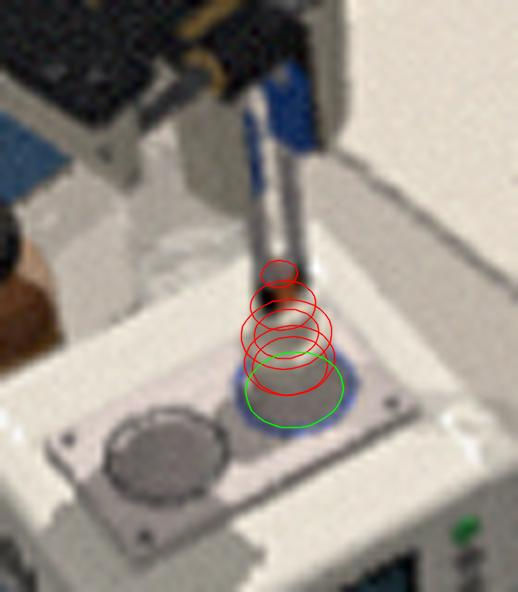

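View pics/top_e_ov.png

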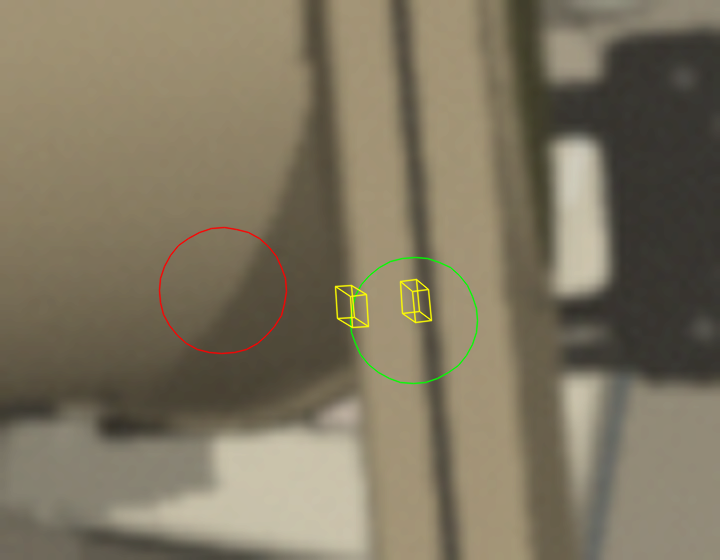

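send_rows --series '[{"wx":0,"wy":0,"wz":0,"dx":0,"dy":-0.08,"dz":-0.5,"fingers":200},{"wx":0,"wy":0,"wz":0,"dx":0,"dy":0,"dz":-0.5,"fingers":200},{"wx":0,"wy":0,"wz":0,"dx":0,"dy":0,"dz":-0.2,"fingers":200},{"wx":0,"wy":0,"wz":0,"dx":0,"dy":0,"dz":0,"fingers":200}]'

```text
t: 13.08
tool_pos: [0.5587, 0.1138, 0.1993]
orientation: [-3.138, -0.145, 0.001]
force: [0.6, 0.6, -1.3]
opening: 0.0297
```

```bash
python3 look.py f 10; python3 plug.py scene_f.png .098
```

```text
t 13.08 pos [0.5587 0.1138 0.1993] F [ 0.6337  0.6477 -1.3102] M [ 0.0342 -0.0181  0.0166] open 0.02974
rot err [-0.0004 -0.001  -0.0021] z ax [-0.001   0.0004 -1.    ] q [0.1107 0.0605 1.5979 0.0005 1.4841 1.5893]
d cm [ 0.8089  5.0198 -9.9294]
```

View pics/scene_f_z.png

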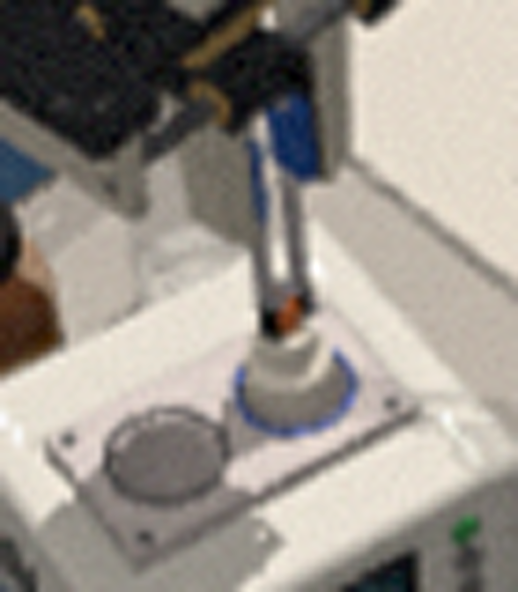

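View pics/plug_ov.png

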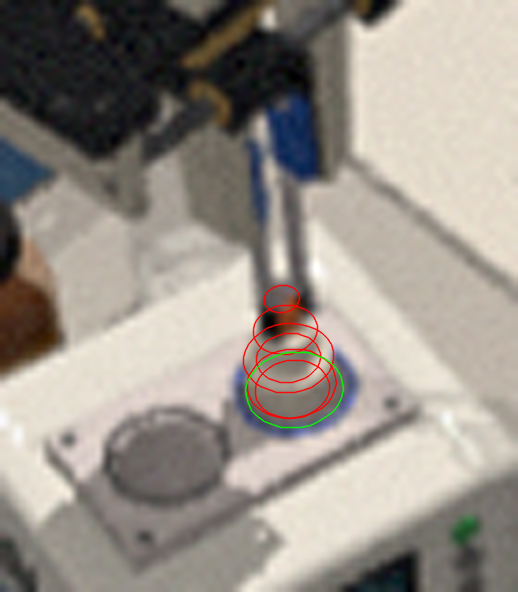

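send_rows --series '[{"wx":0,"wy":0,"wz":-0.002,"dx":-0.08,"dy":-0.13,"dz":0,"fingers":200},{"wx":0,"wy":0,"wz":0,"dx":0,"dy":0,"dz":-0.3,"fingers":200},{"wx":0,"wy":0,"wz":0,"dx":0,"dy":0,"dz":-0.3,"fingers":200},{"wx":0,"wy":0,"wz":0,"dx":0,"dy":0,"dz":0,"fingers":200}]'

```text
t: 13.52
tool_pos: [0.5583, 0.1122, 0.1939]
orientation: [-3.138, -0.141, -0.001]
force: [-0.3, -1.0, -1.4]
opening: 0.0298
```

```bash
python3 -c "
from h import *
st([.558,.1126,.17])"
```

```text
t 13.52 pos [0.5583 0.1122 0.1939] F [-0.31   -0.9678 -1.4143] M [0.0263 0.0245 0.0001] open 0.02977
rot err [-0.0005  0.0005  0.0004] z ax [ 0.0005  0.0005 -1.    ] q [0.108  0.0601 1.6082 0.0005 1.4727 1.5892]
d cm [-0.0306  0.0372 -2.3863]
```

send_rows --series '[{"wx":0,"wy":0,"wz":0,"dx":0,"dy":0,"dz":-0.5,"fingers":200},{"wx":0,"wy":0,"wz":0,"dx":0,"dy":0,"dz":-0.5,"fingers":200},{"wx":0,"wy":0,"wz":0,"dx":0,"dy":0,"dz":0,"fingers":200}]'

```text
t: 13.77
tool_pos: [0.5584, 0.1122, 0.183]
orientation: [-3.138, -0.14, -0.001]
force: [-0.4, -0.9, -2.4]
opening: 0.0297
```

send_rows --series '[{"wx":0,"wy":0,"wz":0,"dx":0,"dy":0,"dz":-0.5,"fingers":200},{"wx":0,"wy":0,"wz":0,"dx":0,"dy":0,"dz":-0.5,"fingers":200},{"wx":0,"wy":0,"wz":0,"dx":0,"dy":0,"dz":0,"fingers":200}]'

```text
t: 14.02
tool_pos: [0.5581, 0.1122, 0.1714]
orientation: [-3.138, -0.141, -0.0]
force: [-0.1, -0.3, -1.4]
opening: 0.0295
```

```bash
python3 -c "
from h import *
st([.558,.1126,.17])"
```

```text
t 14.02 pos [0.5581 0.1122 0.1714] F [-0.0738 -0.271  -1.4321] M [-0.0326 -0.0208 -0.0048] open 0.02947
rot err [-0.0006  0.0002  0.0005] z ax [ 0.0002  0.0006 -1.    ] q [0.1079 0.0739 1.6352 0.0006 1.4323 1.5891]
d cm [-0.012   0.042  -0.1438]
```

send_rows --series '[{"wx":0,"wy":0,"wz":0,"dx":0,"dy":0,"dz":-0.3,"fingers":200},{"wx":0,"wy":0,"wz":0,"dx":0,"dy":0,"dz":-0.3,"fingers":200}]'

```text
t: 14.18
tool_pos: [0.5583, 0.1122, 0.1652]
orientation: [-3.138, -0.141, -0.001]
force: [-0.2, -0.5, -1.3]
opening: 0.0298
```

send_rows --series '[{"wx":0,"wy":0,"wz":0,"dx":0,"dy":0,"dz":-0.25,"fingers":200},{"wx":0,"wy":0,"wz":0,"dx":0,"dy":0,"dz":-0.25,"fingers":200}]'

```text
t: 14.35
tool_pos: [0.5583, 0.1122, 0.1596]
orientation: [-3.138, -0.14, -0.001]
force: [-0.8, 0.6, -1.1]
opening: 0.0297
```

send_rows --series '[{"wx":0,"wy":0,"wz":0,"dx":0,"dy":0,"dz":-0.25,"fingers":200},{"wx":0,"wy":0,"wz":0,"dx":0,"dy":0,"dz":-0.25,"fingers":200}]'

```text
t: 14.52
tool_pos: [0.5583, 0.1122, 0.1541]
orientation: [-3.138, -0.141, -0.001]
force: [1.1, 0.5, -1.9]
opening: 0.0297
```

```bash
python3 -c "
from h import *
st([.558,.1126,.17])"
```

```text
t 14.52 pos [0.5583 0.1122 0.1541] F [ 1.1326  0.4625 -1.8798] M [ 0.0532  0.0152 -0.044 ] open 0.02972
rot err [-0.0006  0.0006  0.0004] z ax [ 0.0006  0.0006 -1.    ] q [0.108  0.0866 1.6541 0.0005 1.4003 1.5891]
d cm [-0.0324  0.0368  1.5916]
```

send_rows --series '[{"wx":0,"wy":0,"wz":0,"dx":0,"dy":0,"dz":-0.2,"fingers":200},{"wx":0,"wy":0,"wz":0,"dx":0,"dy":0,"dz":-0.2,"fingers":200}]'

```text
t: 14.68
tool_pos: [0.5583, 0.1122, 0.1495]
orientation: [-3.138, -0.141, -0.001]
force: [1.4, -0.6, -1.3]
opening: 0.0297
```

send_rows --series '[{"wx":0,"wy":0,"wz":0,"dx":0,"dy":0,"dz":-0.2,"fingers":200},{"wx":0,"wy":0,"wz":0,"dx":0,"dy":0,"dz":-0.2,"fingers":200}]'

```text
t: 14.85
tool_pos: [0.5584, 0.1122, 0.1452]
orientation: [-3.138, -0.141, -0.001]
force: [0.5, 0.5, -0.8]
opening: 0.0295
```

send_rows --series '[{"wx":0,"wy":0,"wz":0,"dx":0,"dy":0,"dz":-0.2,"fingers":200},{"wx":0,"wy":0,"wz":0,"dx":0,"dy":0,"dz":-0.2,"fingers":200}]'

```text
t: 15.02
tool_pos: [0.5584, 0.1122, 0.1408]
orientation: [-3.138, -0.141, -0.001]
force: [-0.6, 0.0, -2.3]
opening: 0.0298
```

send_rows --series '[{"wx":0,"wy":0,"wz":0,"dx":0,"dy":0,"dz":-0.2,"fingers":200},{"wx":0,"wy":0,"wz":0,"dx":0,"dy":0,"dz":-0.1,"fingers":200}]'

```text
t: 15.18
tool_pos: [0.5583, 0.1122, 0.1373]
orientation: [-3.138, -0.141, -0.001]
force: [0.4, 0.3, -1.9]
opening: 0.0293
```

send_rows --series '[{"wx":0,"wy":0,"wz":0,"dx":0,"dy":0,"dz":-0.2,"fingers":200},{"wx":0,"wy":0,"wz":0,"dx":0,"dy":0,"dz":0,"fingers":200}]'

```text
t: 15.35
tool_pos: [0.5582, 0.1123, 0.1348]
orientation: [-3.138, -0.141, -0.0]
force: [-0.9, -0.1, -2.9]
opening: 0.0297
```

send_rows --series '[{"wx":0,"wy":0,"wz":0,"dx":0,"dy":0,"dz":-0.2,"fingers":200},{"wx":0,"wy":0,"wz":0,"dx":0,"dy":0,"dz":0,"fingers":200}]'

```text
t: 15.52
tool_pos: [0.5584, 0.1127, 0.1335]
orientation: [-3.137, -0.141, -0.001]
force: [-1.9, 1.1, 1.2]
opening: 0.0296
```

```bash
python3 -c "
from h import *
st([.558,.1126,.17])"
```

```text
t 15.52 pos [0.5584 0.1127 0.1335] F [-1.8834  1.1062  1.1688] M [0.2226 0.3722 0.0264] open 0.02965
rot err [-0.0015  0.0009  0.0004] z ax [ 0.0009  0.0015 -1.    ] q [0.1082 0.1035 1.6749 0.0014 1.3622 1.5891]
d cm [-0.043  -0.0105  3.6549]
```

send_rows --series '[{"wx":-0.001,"wy":0,"wz":0,"dx":0,"dy":0,"dz":-0.3,"fingers":200},{"wx":0,"wy":0,"wz":0,"dx":0,"dy":0,"dz":-0.2,"fingers":200}]'

```text
t: 15.68
tool_pos: [0.5597, 0.1129, 0.1303]
orientation: [-3.138, -0.141, -0.006]
force: [-0.5, -0.7, 0.8]
opening: 0.0292
```

```bash
python3 -c "
from h import *
st([.558,.1126,.109])"
```

```text
t 15.68 pos [0.5597 0.1129 0.1303] F [-0.5382 -0.7388  0.7574] M [ 0.0068  0.3028 -0.0195] open 0.02924
rot err [-0.0007  0.004   0.0003] z ax [ 0.004   0.0007 -1.    ] q [0.1091 0.1066 1.6775 0.0003 1.3534 1.5901]
d cm [-0.1665 -0.0299 -2.1279]
```

send_rows --series '[{"wx":0,"wy":0.003,"wz":0,"dx":-0.05,"dy":0,"dz":-0.25,"fingers":200},{"wx":0,"wy":0,"wz":0,"dx":0,"dy":0,"dz":-0.25,"fingers":200}]'

```text
t: 15.85
tool_pos: [0.5595, 0.1129, 0.1254]
orientation: [-3.138, -0.141, -0.003]
force: [-2.2, 0.9, 0.6]
opening: 0.0297
```

```bash
python3 -c "
from h import *
st([.559,.1126,.109])"
```

```text
t 15.85 pos [0.5595 0.1129 0.1254] F [-2.1822  0.874   0.5988] M [-0.007   0.2464  0.0008] open 0.02971
rot err [-0.0007  0.0019  0.0002] z ax [ 0.0019  0.0007 -1.    ] q [0.109  0.1127 1.6802 0.0005 1.3468 1.5898]
d cm [-0.051  -0.0297 -1.6426]
```

send_rows --series '[{"wx":0,"wy":0.002,"wz":0,"dx":-0.1,"dy":0,"dz":-0.25,"fingers":200},{"wx":0,"wy":0,"wz":0,"dx":0,"dy":0,"dz":-0.25,"fingers":200}]'

```text
t: 16.02
tool_pos: [0.5586, 0.1128, 0.1198]
orientation: [-3.138, -0.141, -0.0]
force: [-1.1, -0.1, 0.5]
opening: 0.0297
```

send_rows --series '[{"wx":0,"wy":0,"wz":0,"dx":0,"dy":0,"dz":-0.25,"fingers":200},{"wx":0,"wy":0,"wz":0,"dx":0,"dy":0,"dz":0,"fingers":200}]'

```text
t: 16.18
tool_pos: [0.5581, 0.1127, 0.1158]
orientation: [-3.138, -0.141, 0.002]
force: [-0.4, 0.5, -1.8]
opening: 0.029
```

```bash
python3 -c "
from h import *
st([.559,.1126,.109])"
```

```text
t 16.18 pos [0.5581 0.1127 0.1158] F [-0.4327  0.4688 -1.8016] M [ 0.0875 -0.2626  0.0088] open 0.02904
rot err [-0.0005 -0.0013  0.0003] z ax [-0.0013  0.0005 -1.    ] q [0.1088 0.121  1.6895 0.0006 1.3323 1.5898]
d cm [ 0.0905 -0.0105 -0.6822]
```

send_rows --series '[{"wx":0,"wy":0,"wz":0,"dx":0.03,"dy":0,"dz":-0.12,"fingers":200},{"wx":0,"wy":0,"wz":0,"dx":0,"dy":0,"dz":0,"fingers":200}]'

```text
t: 16.35
tool_pos: [0.558, 0.1126, 0.1135]
orientation: [-3.138, -0.141, 0.004]
force: [1.5, 0.7, -5.8]
opening: 0.0295
```

send_rows --series '[{"wx":0,"wy":0,"wz":0,"dx":0,"dy":0,"dz":-0.12,"fingers":200},{"wx":0,"wy":0,"wz":0,"dx":0,"dy":0,"dz":0,"fingers":200}]'

```text
t: 16.52
tool_pos: [0.5575, 0.1126, 0.1113]
orientation: [-3.138, -0.141, 0.006]
force: [0.4, 0.1, -4.2]
opening: 0.0295
```

```bash
python3 -c "
from h import *
st([.559,.1126,.109])"
```

```text
t 16.52 pos [0.5575 0.1126 0.1113] F [ 0.4346  0.0914 -4.1609] M [ 0.1497 -0.1175 -0.0087] open 0.02952
rot err [-0.0002 -0.0037  0.0005] z ax [-0.0037  0.0002 -1.    ] q [0.1087 0.1261 1.6927 0.0006 1.3265 1.5898]
d cm [ 0.1538  0.0035 -0.226 ]
```

send_rows --series '[{"wx":0,"wy":-0.003,"wz":0,"dx":0.05,"dy":0,"dz":-0.06,"fingers":200},{"wx":0,"wy":0,"wz":0,"dx":0,"dy":0,"dz":0,"fingers":200}]'

```text
t: 16.68
tool_pos: [0.558, 0.1126, 0.1108]
orientation: [-3.138, -0.141, 0.001]
force: [-0.2, 1.5, -1.2]
opening: 0.0295
```

```bash
python3 -c "
from h import *
st([.559,.1126,.109])"
```

```text
t 16.68 pos [0.558  0.1126 0.1108] F [-0.2148  1.5006 -1.2436] M [ 0.0684 -0.0091 -0.0453] open 0.02946
rot err [-0.0003 -0.0007  0.0004] z ax [-0.0007  0.0003 -1.    ] q [0.1089 0.1249 1.6949 0.0003 1.3225 1.5899]
d cm [ 0.1046 -0.0009 -0.1777]
```

send_rows --series '[{"wx":0,"wy":0,"wz":0,"dx":0,"dy":0,"dz":-0.06,"fingers":200},{"wx":0,"wy":0,"wz":0,"dx":0,"dy":0,"dz":0,"fingers":200}]'

```text
t: 16.85
tool_pos: [0.5582, 0.1126, 0.1109]
orientation: [-3.138, -0.141, 0.0]
force: [-0.8, 0.5, -2.7]
opening: 0.0296
```

send_rows --series '[{"wx":0,"wy":0,"wz":0,"dx":0,"dy":0,"dz":-0.06,"fingers":200},{"wx":0,"wy":0,"wz":0,"dx":0,"dy":0,"dz":0,"fingers":200}]'

```text
t: 17.02
tool_pos: [0.5584, 0.1126, 0.1108]
orientation: [-3.138, -0.141, -0.001]
force: [-1.0, 0.4, -2.0]
opening: 0.0292
```

```bash
python3 -c "
from h import *
st([.559,.1126,.109])"
```

```text
t 17.02 pos [0.5584 0.1126 0.1108] F [-0.9847  0.4466 -1.9698] M [0.0141 0.0515 0.0128] open 0.02921
rot err [-0.0003  0.0006  0.0003] z ax [ 0.0006  0.0003 -1.    ] q [0.1089 0.1248 1.695  0.0002 1.3212 1.5899]
d cm [ 0.0618 -0.0042 -0.1777]
```

send_rows --series '[{"wx":0,"wy":0,"wz":0,"dx":0,"dy":0,"dz":-0.12,"fingers":200}]'

```text
t: 17.1
tool_pos: [0.5588, 0.1127, 0.1105]
orientation: [-3.138, -0.141, -0.002]
force: [-3.6, -0.9, 13.1]
opening: 0.0295
```

send_rows --series '[{"wx":0,"wy":0,"wz":0,"dx":0,"dy":0,"dz":-0.12,"fingers":200}]'

```text
t: 17.18
tool_pos: [0.5593, 0.1129, 0.1106]
orientation: [-3.138, -0.141, -0.004]
force: [-4.8, 0.3, 9.8]
opening: 0.0292
```

```bash
python3 -c "
from h import *
st([.559,.1126,.109])"
```

```text
t 17.18 pos [0.5593 0.1129 0.1106] F [-4.8256  0.3469  9.8052] M [0.0091 0.995  0.0517] open 0.02918
rot err [-0.0006  0.0027  0.0002] z ax [ 0.0027  0.0006 -1.    ] q [0.1091 0.1252 1.6948 0.0004 1.3188 1.5899]
d cm [-0.0269 -0.0276 -0.1639]
```

send_rows --series '[{"wx":0,"wy":0.002,"wz":0,"dx":-0.1,"dy":0,"dz":0.05,"fingers":200},{"wx":0,"wy":0,"wz":0,"dx":0,"dy":0,"dz":0,"fingers":200}]'

```text
t: 17.35
tool_pos: [0.5583, 0.1129, 0.1112]
orientation: [-3.138, -0.141, -0.001]
force: [-0.1, 0.4, -3.2]
opening: 0.0295
```

```bash
python3 -c "
from h import *
st([.559,.1126,.109])"
```

```text
t 17.35 pos [0.5583 0.1129 0.1112] F [-0.0619  0.4436 -3.1847] M [ 0.1375  0.0515 -0.0492] open 0.02947
rot err [-0.0007  0.0009  0.0002] z ax [ 0.0009  0.0007 -1.    ] q [0.1091 0.1239 1.6952 0.0006 1.3216 1.59  ]
d cm [ 0.0716 -0.0273 -0.224 ]
```

send_rows --newtons 12 --series '[{"wx":0,"wy":0,"wz":0,"dx":0,"dy":0,"dz":0,"fingers":172},{"wx":0,"wy":0,"wz":0,"dx":0,"dy":0,"dz":0,"fingers":168},{"wx":0,"wy":0,"wz":0,"dx":0,"dy":0,"dz":0,"fingers":163},{"wx":0,"wy":0,"wz":0,"dx":0,"dy":0,"dz":0,"fingers":163},{"wx":0,"wy":0,"wz":0,"dx":0,"dy":0,"dz":0,"fingers":163}]'

```text
t: 17.77
tool_pos: [0.5585, 0.1126, 0.1109]
orientation: [-3.138, -0.141, -0.002]
force: [-0.6, 0.1, 0.2]
opening: 0.0335
```

```bash
python3 -c "
from h import *
st([.559,.1126,.109])"
```

```text
t 17.77 pos [0.5585 0.1126 0.1109] F [-0.5841  0.0811  0.1868] M [0.0027 0.0347 0.0143] open 0.03354
rot err [-0.0003  0.0012  0.0003] z ax [ 0.0012  0.0003 -1.    ] q [0.1088 0.1244 1.6953 0.0001 1.3207 1.5899]
d cm [ 0.0484  0.0018 -0.1886]
```

send_rows --series '[{"wx":0,"wy":0.001,"wz":0,"dx":0,"dy":0,"dz":0.3,"fingers":163},{"wx":0,"wy":0,"wz":0,"dx":0,"dy":0,"dz":0.4,"fingers":163},{"wx":0,"wy":0,"wz":0,"dx":0,"dy":0,"dz":0.4,"fingers":163},{"wx":0,"wy":0,"wz":0,"dx":0,"dy":0,"dz":0,"fingers":163}]'

```text
t: 18.1
tool_pos: [0.5585, 0.1125, 0.1229]
orientation: [-3.138, -0.141, 0.0]
force: [0.4, -0.2, -0.5]
opening: 0.0338
```

```bash
python3 -c "
from h import *
st([.559,.1126,.109])"
```

```text
t 18.1 pos [0.5585 0.1125 0.1229] F [ 0.3845 -0.2103 -0.4805] M [ 0.0203 -0.0224  0.0531] open 0.03377
rot err [-0.0002 -0.0001  0.0004] z ax [-0.0001  0.0002 -1.    ] q [0.1087 0.1142 1.6834 0.0002 1.3441 1.5898]
d cm [ 0.0519  0.0082 -1.3877]
```

send_rows --series '[{"wx":0,"wy":0,"wz":0,"dx":0,"dy":0,"dz":0.6,"fingers":163},{"wx":0,"wy":0,"wz":0,"dx":0,"dy":0,"dz":1.0,"fingers":163},{"wx":0,"wy":0,"wz":0,"dx":0,"dy":0,"dz":1.0,"fingers":163},{"wx":0,"wy":0,"wz":0,"dx":0,"dy":0,"dz":1.2,"fingers":163},{"wx":0,"wy":0,"wz":0,"dx":0,"dy":0,"dz":1.5,"fingers":163},{"wx":0,"wy":0,"wz":0,"dx":0,"dy":0,"dz":1.5,"fingers":163},{"wx":0,"wy":0,"wz":0,"dx":0,"dy":0,"dz":1.2,"fingers":163},{"wx":0,"wy":0,"wz":0,"dx":0,"dy":0,"dz":0,"fingers":163}]'

```text
t: 18.77
tool_pos: [0.5589, 0.1126, 0.2137]
orientation: [-3.138, -0.141, -0.005]
force: [0.1, 0.3, 0.1]
opening: 0.0336
```

```bash
python3 look.py g; python3 -c "
from h import *
st([.4554,-.138,.205])"
```

```text
t 18.77 pos [0.5589 0.1126 0.2137] F [0.0826 0.2939 0.1073] M [ 0.0008 -0.0741 -0.0173] open 0.03364
rot err [-0.0006  0.0034  0.0003] z ax [ 0.0034  0.0006 -1.    ] q [0.1088 0.0486 1.584  0.0002 1.5055 1.5899]
d cm [  0.7939   5.1383 -11.3655]
t 18.87 pos [0.558  0.1125 0.2108] F [-0.194   0.5261  0.141 ] M [ 0.0303 -0.0324 -0.0471] open 0.03399
rot err [-0.0003  0.0006  0.0004] z ax [ 0.0006  0.0003 -1.    ] q [0.1087 0.0503 1.5873 0.0002 1.5033 1.5899]
d cm [-10.2557 -25.0478  -0.5838]
```

View pics/scene_g_ov.png

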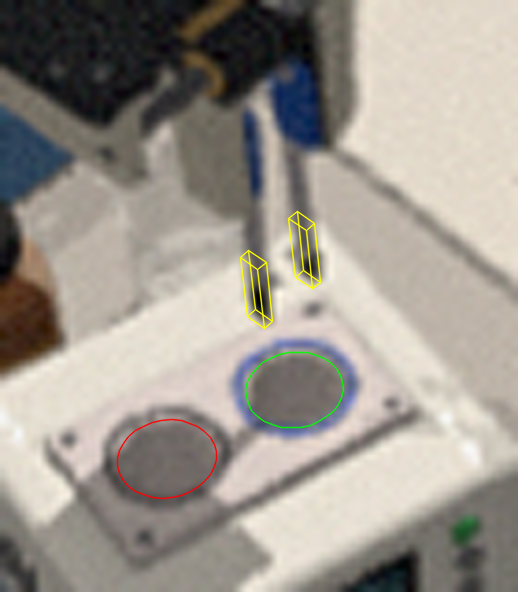

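send_rows --series '[{"wx":0,"wy":0,"wz":0,"dx":-0.5,"dy":-1.2,"dz":0,"fingers":163},{"wx":0,"wy":0,"wz":0,"dx":-1.0,"dy":-2.5,"dz":0,"fingers":163},{"wx":0,"wy":0,"wz":0,"dx":-1.0,"dy":-2.5,"dz":0,"fingers":163},{"wx":0,"wy":0,"wz":0,"dx":-1.0,"dy":-2.5,"dz":0,"fingers":163},{"wx":0,"wy":0,"wz":0,"dx":-1.0,"dy":-2.5,"dz":0,"fingers":163},{"wx":0,"wy":0,"wz":0,"dx":-1.0,"dy":-2.5,"dz":0,"fingers":163},{"wx":0,"wy":0,"wz":0,"dx":-1.0,"dy":-2.5,"dz":0,"fingers":163},{"wx":0,"wy":0,"wz":0,"dx":-1.0,"dy":-2.5,"dz":0,"fingers":163},{"wx":0,"wy":0,"wz":0,"dx":-1.0,"dy":-2.5,"dz":0,"fingers":163},{"wx":0,"wy":0,"wz":0,"dx":-0.5,"dy":-1.2,"dz":0,"fingers":163},{"wx":0,"wy":0,"wz":0,"dx":0,"dy":0,"dz":0,"fingers":163},{"wx":0,"wy":0,"wz":0,"dx":0,"dy":0,"dz":0,"fingers":163}]'

```text
t: 19.87
tool_pos: [0.4494, -0.1241, 0.1949]
orientation: [-3.135, -0.143, 0.036]
force: [1.0, 0.7, -0.3]
opening: 0.0337
```

```bash
python3 -c "
from h import *
st([.4556,-.1382,.18])"
```

```text
t 19.87 pos [ 0.4494 -0.1241  0.1949] F [ 0.9514  0.7414 -0.2789] M [ 0.0565 -0.0062 -0.0269] open 0.03371
rot err [-0.0025 -0.0234 -0.0012] z ax [-0.0234  0.0025 -0.9997] q [-0.3745 -0.2022  1.8562 -0.0062  1.5103  1.1056]
d cm [ 0.6187 -1.4077 -1.4942]
```

send_rows --series '[{"wx":-0.001,"wy":-0.012,"wz":-0.001,"dx":0.3,"dy":-0.7,"dz":0,"fingers":163},{"wx":-0.001,"wy":-0.012,"wz":0,"dx":0.3,"dy":-0.7,"dz":0,"fingers":163},{"wx":0,"wy":0,"wz":0,"dx":0,"dy":0,"dz":0,"fingers":163},{"wx":0,"wy":0,"wz":0,"dx":0,"dy":0,"dz":0,"fingers":163}]'

```text
t: 20.2
tool_pos: [0.4555, -0.1377, 0.193]
orientation: [-3.136, -0.144, -0.001]
force: [0.1, 0.6, -1.9]
opening: 0.0334
```

```bash
python3 -c "
from h import *
st([.4556,-.1382,.135])"
```

```text
t 20.2 pos [ 0.4555 -0.1377  0.193 ] F [ 0.1096  0.5927 -1.8983] M [0.0244 0.0041 0.0412] open 0.03343
rot err [-0.0019  0.0007 -0.0019] z ax [ 0.0007  0.0019 -1.    ] q [-0.403  -0.1988  1.8566  0.0021  1.4839  1.0757]
d cm [ 0.0089 -0.0484 -5.8003]
```

send_rows --series '[{"wx":-0.002,"wy":0,"wz":-0.002,"dx":0,"dy":0,"dz":-0.8,"fingers":163},{"wx":0,"wy":0,"wz":0,"dx":0,"dy":0,"dz":-1.5,"fingers":163},{"wx":0,"wy":0,"wz":0,"dx":0,"dy":0,"dz":-1.5,"fingers":163},{"wx":0,"wy":0,"wz":0,"dx":0,"dy":0,"dz":-0.9,"fingers":163},{"wx":0,"wy":0,"wz":0,"dx":0,"dy":0,"dz":0,"fingers":163},{"wx":0,"wy":0,"wz":0,"dx":0,"dy":0,"dz":0,"fingers":163}]'

```text
t: 20.7
tool_pos: [0.4566, -0.1354, 0.1429]
orientation: [3.138, 0.146, 0.003]
force: [-0.5, 0.2, -1.0]
opening: 0.0338
```

```bash
python3 - <<'E'
from h import *
st([.4556,-.1382,.135])
s=robot.read_state();p=s["tool_pos"];Rc=Ro.from_rotvec(s["orientation"]).as_matrix()
c=p+Rc@np.array([0,0,.0652]);R=Rc@np.diag([1,-1,-1.])
seg=[]
for sg in(1,-1):
    seg+=box(c,R,(-.004,min(sg*.0135,sg*.0095),0),(.004,max(sg*.0135,sg*.0095),.03),(255,255,0))
seg+=box(STAND,rz(SY),(-.007,-.021,.06),(.007,.021,.06),(0,255,255))
im=robot.read_camera("scene");draw(im,"scene",285,145,355,225,7.4,"pics/sh_ov.png",seg);draw(im,"scene",285,145,355,225,7.4,"pics/sh_z.png",[])
E
```

```text
t 20.7 pos [ 0.4566 -0.1354  0.1429] F [-0.5478  0.1528 -0.9803] M [-0.0116 -0.0238 -0.0221] open 0.03381
rot err [ 0.0003  0.0016 -0.0033] z ax [ 0.0016 -0.0003 -1.    ] q [-0.3962 -0.1629  1.9179  0.0004  1.385   1.0812]
d cm [-0.1044 -0.2832 -0.7945]
```

View pics/sh_ov.png

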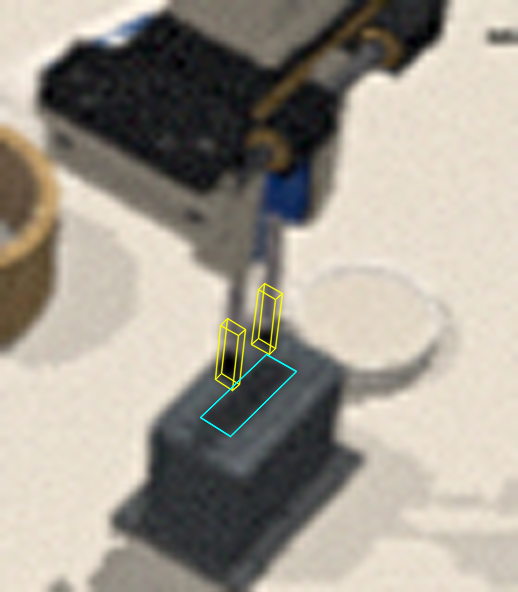

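View pics/sh_z.png

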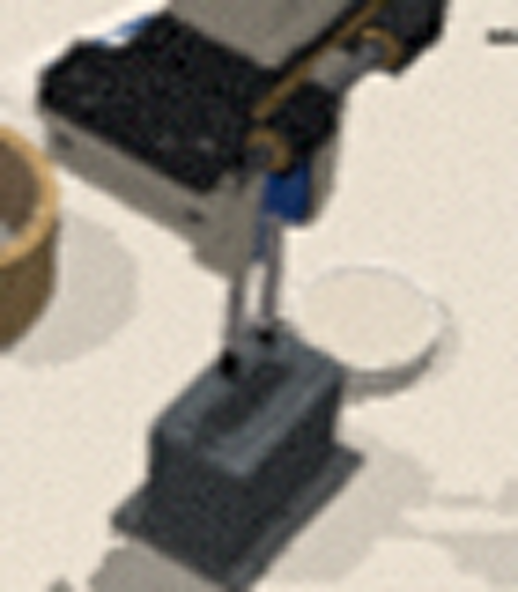

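send_rows --series '[{"wx":0,"wy":0.001,"wz":-0.003,"dx":-0.1,"dy":-0.2,"dz":-0.5,"fingers":163},{"wx":0,"wy":0,"wz":0,"dx":0,"dy":0,"dz":-0.4,"fingers":163},{"wx":0,"wy":0,"wz":0,"dx":0,"dy":0,"dz":0,"fingers":163}]'

```text
t: 21.0
tool_pos: [0.4567, -0.1378, 0.135]
orientation: [3.137, 0.142, 0.005]
force: [0.2, -0.4, -1.2]
opening: 0.0338
```

```bash
python3 - <<'E'
from h import *
st([.4556,-.1380,.0715])
im=robot.read_camera("scene");draw(im,"scene",285,145,355,225,7.4,"pics/si_z.png",[])
E
```

```text
t 21.0 pos [ 0.4567 -0.1378  0.135 ] F [ 0.1778 -0.3992 -1.2127] M [-0.0084  0.0449 -0.0562] open 0.03384
rot err [ 0.0013  0.003  -0.0005] z ax [ 0.003  -0.0013 -1.    ] q [-0.4005 -0.1555  1.9262 -0.0001  1.3676  1.0799]
d cm [-0.1058 -0.0248 -6.3538]
```

View pics/si_z.png

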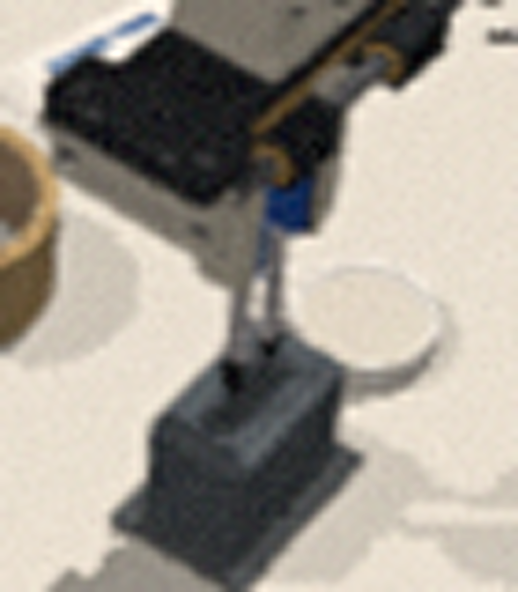

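send_rows --series '[{"wx":0.001,"wy":0.003,"wz":0,"dx":-0.1,"dy":0,"dz":-0.4,"fingers":163},{"wx":0,"wy":0,"wz":0,"dx":0,"dy":0,"dz":-0.4,"fingers":163},{"wx":0,"wy":0,"wz":0,"dx":0,"dy":0,"dz":-0.4,"fingers":163},{"wx":0,"wy":0,"wz":0,"dx":0,"dy":0,"dz":-0.4,"fingers":163},{"wx":0,"wy":0,"wz":0,"dx":0,"dy":0,"dz":0,"fingers":163}]'

```text
t: 21.47
tool_pos: [0.4563, -0.1383, 0.1189]
orientation: [3.137, 0.141, 0.003]
force: [0.1, -0.6, -1.2]
opening: 0.0337
```

```bash
python3 -c "
from h import *
st([.4556,-.1380,.0715])"
```

```text
t 21.47 pos [ 0.4563 -0.1383  0.1189] F [ 0.1422 -0.5794 -1.1703] M [ 0.0446  0.0082 -0.042 ] open 0.03374
rot err [ 0.0012  0.0019 -0.    ] z ax [ 0.0019 -0.0012 -1.    ] q [-0.4016 -0.1388  1.9419 -0.0004  1.3363  1.0793]
d cm [-0.0749  0.0322 -4.7358]
```

In the slot. Continue down.

send_rows --series '[{"wx":0.001,"wy":0.002,"wz":0,"dx":-0.07,"dy":0.03,"dz":-0.6,"fingers":163},{"wx":0,"wy":0,"wz":0,"dx":0,"dy":0,"dz":-0.7,"fingers":163},{"wx":0,"wy":0,"wz":0,"dx":0,"dy":0,"dz":-0.7,"fingers":163},{"wx":0,"wy":0,"wz":0,"dx":0,"dy":0,"dz":-0.7,"fingers":163},{"wx":0,"wy":0,"wz":0,"dx":0,"dy":0,"dz":-0.5,"fingers":163},{"wx":0,"wy":0,"wz":0,"dx":0,"dy":0,"dz":0,"fingers":163}]'

```text
t: 21.97
tool_pos: [0.455, -0.1377, 0.0826]
orientation: [-3.138, -0.141, 0.002]
force: [-0.2, -0.4, -1.2]
opening: 0.0338
```

```bash
python3 -c "
from h import *
st([.4556,-.1380,.0715])"
```

```text
t 21.97 pos [ 0.455  -0.1377  0.0826] F [-0.1762 -0.3925 -1.2293] M [ 0.0079 -0.0557  0.0297] open 0.03379
rot err [-0.0004 -0.0014 -0.    ] z ax [-0.0014  0.0004 -1.    ] q [-0.4017 -0.0978  1.9744 -0.0002  1.2665  1.0792]
d cm [ 0.0639 -0.0299 -1.1133]
```

send_rows --series '[{"wx":0,"wy":-0.001,"wz":0,"dx":0.04,"dy":0,"dz":-0.4,"fingers":163},{"wx":0,"wy":0,"wz":0,"dx":0,"dy":0,"dz":-0.4,"fingers":163},{"wx":0,"wy":0,"wz":0,"dx":0,"dy":0,"dz":0,"fingers":163}]'

```text
t: 22.22
tool_pos: [0.4551, -0.1376, 0.0734]
orientation: [-3.138, -0.141, 0.002]
force: [-0.4, 0.1, -1.5]
opening: 0.0334
```

send_rows --series '[{"wx":0,"wy":0,"wz":0,"dx":0,"dy":0,"dz":-0.12,"fingers":163},{"wx":0,"wy":0,"wz":0,"dx":0,"dy":0,"dz":0,"fingers":163}]'

```text
t: 22.38
tool_pos: [0.4552, -0.1376, 0.0721]
orientation: [-3.138, -0.141, 0.002]
force: [0.2, -0.1, -0.5]
opening: 0.0335
```

send_rows --series '[{"wx":0,"wy":0,"wz":0,"dx":0,"dy":0,"dz":-0.12,"fingers":163},{"wx":0,"wy":0,"wz":0,"dx":0,"dy":0,"dz":0,"fingers":163}]'

```text
t: 22.55
tool_pos: [0.4556, -0.1378, 0.0712]
orientation: [-3.138, -0.141, 0.0]
force: [0.3, 0.7, -0.7]
opening: 0.0336
```

```bash
python3 -c "
from h import *
st([.4556,-.1380,.0715])"
```

```text
t 22.55 pos [ 0.4556 -0.1378  0.0712] F [ 0.3389  0.733  -0.6853] M [ 0.0269  0.0805 -0.0125] open 0.0336
rot err [-0.0004 -0.0002 -0.    ] z ax [-0.0002  0.0004 -1.    ] q [-0.4016 -0.0825  1.9826  0.0003  1.2418  1.0791]
d cm [ 0.0004 -0.0239  0.0254]
```

send_rows --series '[{"wx":0,"wy":0,"wz":0,"dx":0,"dy":0,"dz":-0.1,"fingers":163},{"wx":0,"wy":0,"wz":0,"dx":0,"dy":0,"dz":0,"fingers":163}]'

```text
t: 22.72
tool_pos: [0.4559, -0.1379, 0.0706]
orientation: [-3.138, -0.141, -0.001]
force: [0.1, 0.9, -1.0]
opening: 0.034
```

send_rows --series '[{"wx":0,"wy":0,"wz":0,"dx":0,"dy":0,"dz":-0.1,"fingers":163},{"wx":0,"wy":0,"wz":0,"dx":0,"dy":0,"dz":0,"fingers":163}]'

```text
t: 22.88
tool_pos: [0.4562, -0.138, 0.0698]
orientation: [3.138, 0.141, 0.002]
force: [0.3, -0.8, -0.2]
opening: 0.0336
```

send_rows --series '[{"wx":0,"wy":0,"wz":0,"dx":0,"dy":0,"dz":0,"fingers":159},{"wx":0,"wy":0,"wz":0,"dx":0,"dy":0,"dz":0,"fingers":156},{"wx":0,"wy":0,"wz":0,"dx":0,"dy":0,"dz":0,"fingers":153},{"wx":0,"wy":0,"wz":0,"dx":0,"dy":0,"dz":0,"fingers":150},{"wx":0,"wy":0,"wz":0,"dx":0,"dy":0,"dz":0,"fingers":145},{"wx":0,"wy":0,"wz":0,"dx":0,"dy":0,"dz":0,"fingers":130},{"wx":0,"wy":0,"wz":0,"dx":0,"dy":0,"dz":0,"fingers":90},{"wx":0,"wy":0,"wz":0,"dx":0,"dy":0,"dz":0,"fingers":60},{"wx":0,"wy":0,"wz":0,"dx":0,"dy":0,"dz":0,"fingers":40},{"wx":0,"wy":0,"wz":0,"dx":0,"dy":0,"dz":0,"fingers":40}]'

```text
t: 23.72
tool_pos: [0.4566, -0.1382, 0.0702]
orientation: [3.138, 0.141, 0.003]
force: [-0.6, 0.2, -1.2]
opening: 0.0675
```

```bash
python3 - <<'E'
from h import *
st([.4556,-.1380,.0715])
im=robot.read_camera("scene");draw(im,"scene",285,145,355,225,7.4,"pics/sj_z.png",[])
E
```

```text
t 23.72 pos [ 0.4566 -0.1382  0.0702] F [-0.6047  0.1835 -1.1548] M [ 0.0557 -0.0488 -0.0319] open 0.06749
rot err [ 0.0006  0.0019 -0.0001] z ax [ 0.0019 -0.0006 -1.    ] q [-0.4016 -0.0807  1.9829  0.0003  1.2374  1.079 ]
d cm [-0.096   0.0165  0.1255]
```

View pics/sj_z.png

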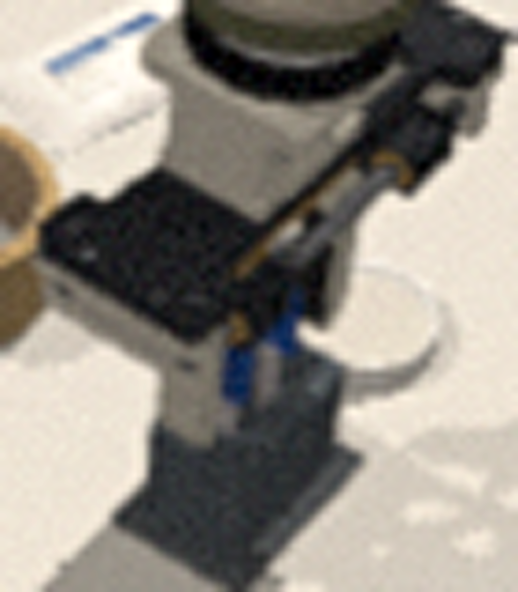

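Tongs stand free in the slot between the open fingers (grips at about (235,375) and (285,325)). Retreat upwards, opening a bit more.

send_rows --series '[{"wx":0,"wy":0,"wz":0,"dx":0,"dy":0,"dz":0.6,"fingers":30},{"wx":0,"wy":0,"wz":0,"dx":0,"dy":0,"dz":1.2,"fingers":20},{"wx":0,"wy":0,"wz":0,"dx":0,"dy":0,"dz":1.5,"fingers":20},{"wx":0,"wy":0,"wz":0,"dx":0,"dy":0,"dz":2.0,"fingers":20},{"wx":0,"wy":0,"wz":0,"dx":0,"dy":0,"dz":2.0,"fingers":20},{"wx":0,"wy":0,"wz":0,"dx":0,"dy":0,"dz":2.5,"fingers":20},{"wx":0,"wy":0,"wz":0,"dx":0,"dy":0,"dz":2.5,"fingers":20},{"wx":0,"wy":0,"wz":0,"dx":-0.5,"dy":-1.5,"dz":1.0,"fingers":0},{"wx":0,"wy":0,"wz":0,"dx":-1.0,"dy":-3.0,"dz":0,"fingers":0},{"wx":0,"wy":0,"wz":0,"dx":-1.0,"dy":-3.0,"dz":0,"fingers":0},{"wx":0,"wy":0,"wz":0,"dx":-1.0,"dy":-3.0,"dz":0,"fingers":0},{"wx":0,"wy":0,"wz":0,"dx":-1.0,"dy":-3.0,"dz":0,"fingers":0},{"wx":0,"wy":0,"wz":0,"dx":-1.0,"dy":-3.0,"dz":0,"fingers":0},{"wx":0,"wy":0,"wz":0,"dx":-0.5,"dy":-1.5,"dz":0,"fingers":0},{"wx":0,"wy":0,"wz":0,"dx":0,"dy":0,"dz":0,"fingers":0}]'

```text
t: 25.02
tool_pos: [0.3933, -0.3248, 0.2289]
orientation: [3.127, 0.151, 0.021]
force: [-0.4, 1.1, 0.0]
opening: 0.0934
```

```bash
python3 - <<'E'
from h import *
st()
im=robot.read_camera("scene");cv2.imwrite("pics/sk.png",im[:,:,::-1]);crop(im,170,140,350,275,4.4,"pics/sk_z.png")
seg=circ(PARK,.017,(255,0,0))+circ(READ,.017,(0,255,0))
t=robot.read_camera("top");cv2.imwrite("pics/tk.png",t[:,:,::-1]);crop(np.clip(t*1.5,0,255).astype(np.uint8),140,120,380,270,3.3,"pics/tk_z.png")
draw(t,"top",150,165,230,225,9.9,"pics/tk_r.png",[])
E
```

```text
t 25.02 pos [ 0.3933 -0.3248  0.2289] F [-0.4222  1.0928  0.0118] M [ 0.0381 -0.0225 -0.0059] open 0.09342
rot err [ 0.0099  0.0136 -0.0062] z ax [ 0.0137 -0.0099 -0.9999] q [-0.7928 -0.1367  1.7362  0.0028  1.5255  0.6817]
```

View pics/sk_z.png

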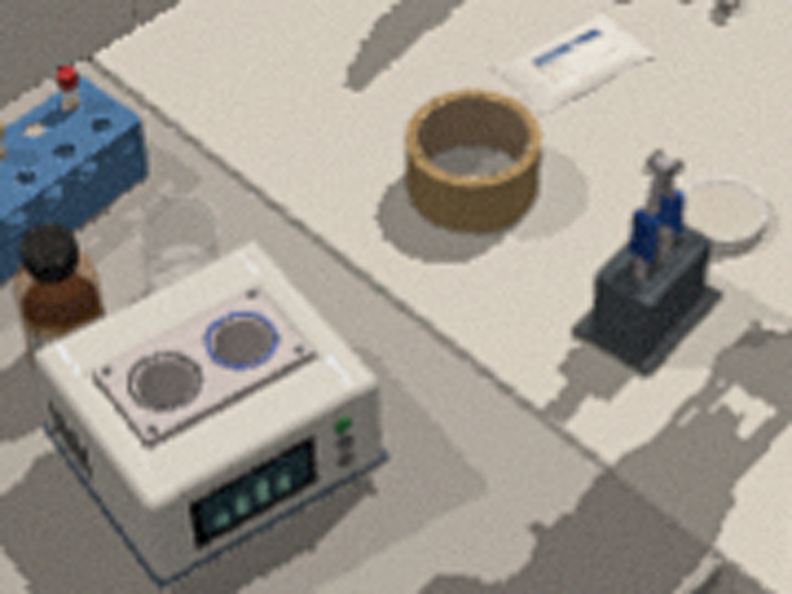

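View pics/tk_z.png

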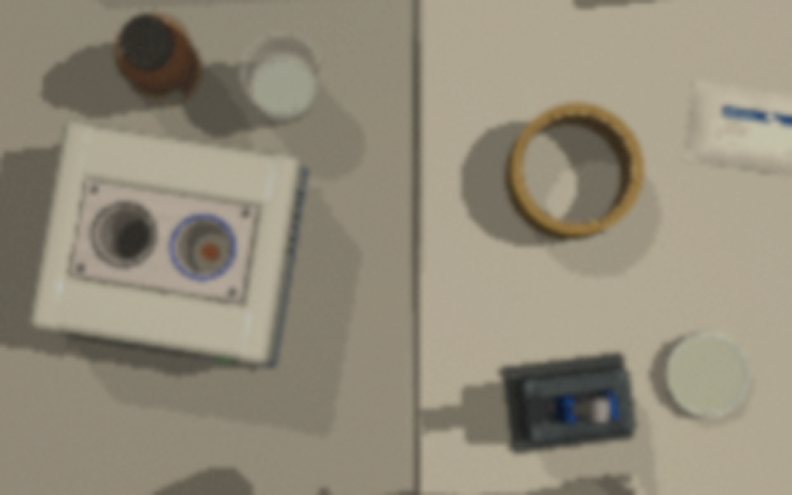

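View pics/tk_r.png

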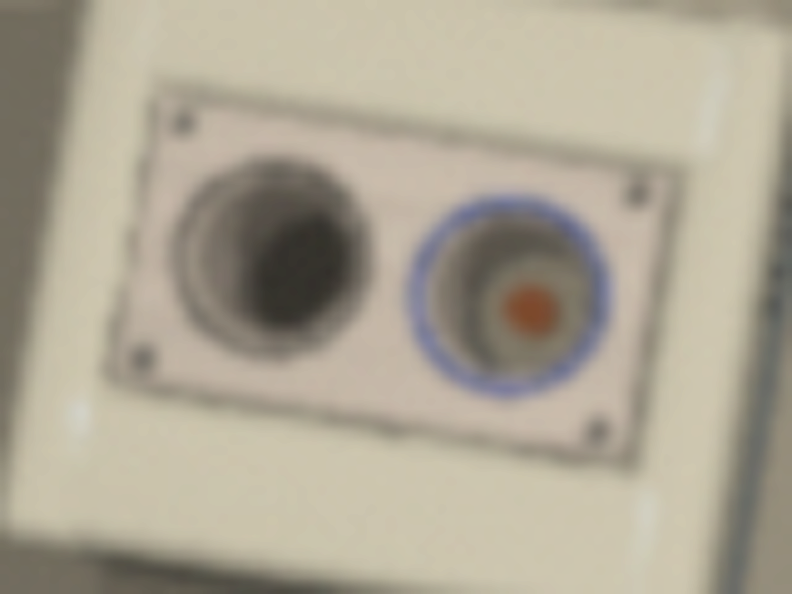

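```bash
python3 -c "
from plant import robot
print(robot.close_job())"
```

```text
the job is handed in; nothing more can be done
None
```

The white reference plug is now in the blue-ringed read well, pushed past its catch onto the window. The tongs are back upright in their slot. I handed the job in at about 25 s, with the arm clear of everything.

- **Catch and window:** I felt the catches take hold, then a downward pull of about 4 to 6 N as they snapped over the foot. After that came a hard stop, which puts the window about 87 mm down.
- **Pressing force:** The highest reading at that stop was about 13 N, for two short steps (0.17 s), and I then backed off. That is somewhat more than the 6 to 10 N the catch needs.
- **Last pictures:**
  - The plug's orange stem shows in the read well and the park well is empty.
  - The tongs stand as they did at the start.
  - The bottle, beaker and dish look unmoved.
- **Disagreements:** The travel from first catch contact to the stop was about 23.5 mm, against the 25 mm expected. I put the difference down to slight slip and feel error. The camera and arm positions agreed to about 1 to 2 mm.

The seating depth comes from the feel and the arm's height; the pictures cannot show it directly.

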